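# Load the ageing-test fixture and clamp it

### The job

Take the inspected power modules (the black blocks) off the turntable and put each into a socket of the ageing-test fixture, any free socket, pressed fully home. When all are in, swing the hold-down bar across them to its stop and tighten the knurled thumbscrew onto it until it seats, stopping when the resistance rises so that it is not overtightened. Leave the round choke on the turntable and everything else on the bench where it is.

Things in the scene. Friction and masses are not known exactly. Their poses are not given: they have to be found in the camera images.
- fixture: Ageing-test fixture, bolted down: grey enclosure 110 x 262 mm, on it a white socket plate 90 (x) x 248 mm (y) whose top is 44 mm above the bench. Origin at the centre of its underside, y along the row of four equal pockets, 42 mm apart. Each pocket: 49 mm (x) x 28.5 mm (y), 20 mm deep, for modules of 46 x 26 x 22 mm.
- socket0 (a point): Centre of the floor of the pocket at y = -63 mm of the fixture; axes as the fixture's. Brass sprung contact strips slope in from the pocket's two long walls, 10 to 16 mm down: a module let go in the pocket rests on them, 8 to 12 mm proud of the plate, and does not sink by its own weight; pushing on its top with 2 to 6 N takes it home to the floor, its top then 2 mm above the plate.
- socket1 (a point): The same for the pocket at y = -21 mm.
- socket2 (a point): The same for the pocket at y = 21 mm.
- socket3 (a point): The same for the pocket at y = 63 mm.
- bar (a joint): Hold-down bar, 20 mm wide, 4 to 12 mm above the plate; swings level about a pivot at (0, -104) mm in the fixture frame and stays where left (about 1 N at the handle moves it). Value: angle, rad. 0 = at its stop, along the row over all sockets, its fork round the thumbscrew's shank; grows clockwise seen from above; 1.57 = along the fixture's +x. Starts open, 1.35 to 1.7.
- bar_handle (a point): On the axis of the bar's upright black round handle pin (12 mm across, 30 mm tall, its top 86 mm above the bench, its foot on the bar at 56 mm), 8 mm below the pin's top, 125 mm from the bar's pivot.
- screw (a joint): Turn of the knurled thumbscrew, rad; grows clockwise seen from above (tightening), sinking 2 mm per turn. Runs lightly (0.05 N m) and stays where left, until it seats on the bar and stops at 5.0. Starts backed off, at 0.6 to 2.0.
- strain (a joint): Springy twist of the thumbscrew's head beyond its shank, rad, clockwise: about 0.05 while it runs, and once it has seated it grows as the head is forced on, with 0.09 N m more resistance for every 0.1 rad; springs back when let go. Past 0.4 the screw is overtightened.
- screw_grip (a point): On the upright axis of the knurled steel thumbscrew head (30 mm across, 22 mm tall), 13 mm above the head's underside. The head stands at (0, 104) mm in the fixture frame; when seated its underside is 56 mm above the bench, on the bar.
- turntable: Inspection turntable: fixed base under a grey platter 270 mm across and 6 mm thick, whose top is 18 mm above the bench. Origin at the centre of the base's underside. The platter is passive and spins freely at the least push; what lies on it turns with it.
- module0: Potted power module: black block 46 mm (x) x 26 mm (y) x 22 mm (z), 60 g (40 to 85 g), grey plate on top, brass strips on its two long sides; origin at the centre of its underside. The same turned half round. Two to four of them are present, lying flat on the turntable at the start.
- module1: Potted power module: black block 46 mm (x) x 26 mm (y) x 22 mm (z), 60 g (40 to 85 g), grey plate on top, brass strips on its two long sides; origin at the centre of its underside. The same turned half round. Two to four of them are present, lying flat on the turntable at the start.
- module2: Potted power module: black block 46 mm (x) x 26 mm (y) x 22 mm (z), 60 g (40 to 85 g), grey plate on top, brass strips on its two long sides; origin at the centre of its underside. The same turned half round. Two to four of them are present, lying flat on the turntable at the start.
- module3: Potted power module: black block 46 mm (x) x 26 mm (y) x 22 mm (z), 60 g (40 to 85 g), grey plate on top, brass strips on its two long sides; origin at the centre of its underside. The same turned half round. Two to four of them are present, lying flat on the turntable at the start.
- choke: Round copper-wound ring choke, 30 mm across, 12 mm tall, near the middle of the turntable; origin at the centre of its underside. Not part of the job: it stays on the turntable.
- meter: Multimeter lying flat, 180 x 85 x 38 mm; bystander.
- spool: Steel solder spool standing, 60 mm across, 50 mm tall; bystander.
- loupe: Black loupe, 38 mm across, 36 mm tall; bystander.
- driver: Screwdriver lying down, 170 mm long, about 30 mm high; bystander.
- ipa: White dispenser bottle, 60 mm across, 130 mm tall; bystander.
- parts_tray: Grey component tray 130 x 180 x 30 mm; bystander.

How it is judged:
By the outcome, as a careful person would: the job done as asked, in the order asked, and still so for the second after the job is handed in, with the robot touching nothing.
Of module0, module1, module2, module3 only 2 to 4 are there at a start; the rules pass over those that are not, and their reading is None.
At some moment in a run one of module0, module1, module2, module3 may be knocked a few centimetres aside while the robot is not near it.
It also fails if it takes over 210 s, if anything falls off the work surface, if the arm or the gripper's body presses on something with over 40 N, if the wrist force passes 120 N, or if a joint passes its speed limit or range.

### The arm

A 6-joint arm with a two-finger parallel gripper is mounted at the origin on the work surface. World frame = base frame: x ahead of the robot, y to its left, z up, the work surface at z = 0. Lengths are in m, angles in rad, forces in N, time in s.
With the tool pointing down it reaches from about 0.35 to 0.975 m from the base axis. Payload 4.9 kg.
Tool frame: the origin (TCP) lies at the very end of the fingers, on their centre line; the grasp point (between the pads) lies ctrl.grip_point_offset behind it (ctrl.grip_point_offset is the distance from the TCP to the grasp point, in m); z points along the fingers, y is the direction in which the jaws open and shut (so a half turn about z gives the same grasp; the last joint's range is limited). The gripper opens to 85 mm and grips with 20 to 120 N. Pads are 22 mm wide; open, the fingers measure 114 mm over their backs; the gripper's body (76 mm by 85 mm) begins 54 mm behind the grasp point. The pads swing forward as they close: fully open they stand 13 mm farther back than shut.
Start: joints at [1.224, 0.053, 1.613, -0, 1.476, -0.119], TCP at [0.141, 0.609, 0.206] pointing down, gripper open.
Joint ranges: [-3.01, 3.01], [-1.01, 2.22], [0.06, 2.58], [-1.02, 4.17], [0.09, 2.62], [-3.14, 3.14]. Speed limits (rad/s): [2.57, 2.57, 3.14, 3.14, 3.14, 3.14].

### API

Orientations are given as a rotation vector (axis times angle).
In Python, from station import ctrl gives the robot as it stands. The module is installed in compiled form; this text tells all that it offers.
- The arm moves only by the shell command python3 -m creep 'ROWS' [FORCE]. ROWS is JSON, a list of rows, each a list of 5 numbers: the closure in counts, from 0 (fully open) to 255 (shut), then the shift along the tool's x, y, z in mm, then the turn about the tool's z in rad. A call has 1 to 12 rows; each row is the pose to reach, as a shift and turn from the pose commanded when the call began, along the tool's axes at that moment; what a row does not reach only later rows make up. A row lasts 1/12 s, in which the tool goes at most 41.7 mm and 7.16 degrees, less where a joint would pass 70% of its speed; a pose out of reach is approached as far as the arm can. A call with a gripper value outside its range is refused whole. The fingers move at their own pace and stop on an object; FORCE is the grip in N (left out, the last holds). Time passes only in rows, so rows that repeat a pose let the fingers close. It gives the time, the measured TCP pose, the force and the opening at its end, in the units of the state.
- ctrl.get_obs(): the state, without advancing time (a new reading comes with each control period).
- ctrl.get_image(name): name is "side" or "top" or "wrist"; returns the picture (420x560x3 uint8, red, green, blue); there is no depth.
- ctrl.calibration(name): a dict with "fx", "fy", "cx", "cy" (pixels), "R" (3x3) and "t" (3): a world point X has camera coordinates R X + t. Camera axes: x right, y down, z forward; pixel columns grow to the right and rows downward; lengths in m; the calibration is good to about 2 mm. A picture is of the moment at which its call begins: read the wrist's pose just before it. calibration takes no time and is no camera call; for the wrist camera it gives the pose at the moment of the call.
- ctrl.finish_job(): hands the job in, once; it reports no verdict.
Trained networks look in the newest picture that a camera, given by its name, has taken for a name from the list of things; names that differ only in an ending like _2 or _b are one class to them, and where a whole thing is asked for, a point or a joint stands for the part that bears it (a point fixed in the world has none). Each returns a list of dicts, best first, with "conf" (0 to 1); they miss things now and then, are a little off and sometimes report something else, mostly with a low value. They report only what shows in the picture. A call takes as long as a camera call.
- ctrl.boxes_of(camera, label): "rect" ([left, top, width, height] in pixels, round what is visible of it).
- ctrl.outline_of(camera, label): "mask" (420x560 bool, what is visible of it) and "rect" ([left, top, width, height] in pixels, round what is visible of it).
The state is a dict: "t": time; "q": joint angles; "dq": joint speeds; "effort": joint torques, N m; "tool_pos": TCP position; "tool_rot": TCP orientation; "contact_force": force on the tool from outside, world axes, zero at the start; "wrist_torque": the same for the moment, N m; "opening": finger opening in m.
Only numpy, scipy, OpenCV 4.12 (cv2) and the standard library are available. Lean on these libraries where they do the work, as an engineer would, in place of code of your own. Each camera call takes 0.05 s, during which the arm holds its last target. There are 200 camera calls.

## Working session

There is one attempt and no reset: what is moved stays moved. The work goes in short steps, Python scripts to look and compute and a shell command to move; the robot and the scene stay as the last step left them, time stands still between calls to the robot, and variables do not carry over. Pictures are saved under pics/ and viewed, about 12 in all and at most 16, crops included, and the job is handed in when it is done.

```bash
ls; mkdir -p pics; python3 - <<'E'
from station import ctrl
import cv2,numpy as np
a=ctrl.get_image("top");b=ctrl.get_image("side")
cv2.imwrite("pics/a.png",a[:,:,::-1]);cv2.imwrite("pics/b.png",b[:,:,::-1])
for n in("top","side","wrist"):
  c=ctrl.calibration(n);print(n,c["fx"],c["cx"],c["cy"],np.round(c["R"],3).tolist(),np.round(c["t"],3), np.round(-np.array(c["R"]).T@c["t"],3))
o=ctrl.get_obs();print(o,ctrl.grip_point_offset)
for l in("module0","choke","bar","bar_handle","screw","fixture","turntable"):
  print(l,[(d["rect"],round(d["conf"],2)) for d in ctrl.boxes_of("top",l)])
E
```

```text
pics
top 447.5884599051344 278.5436816189769 209.79672216830312 [[0.017, -1.0, 0.001], [-0.976, -0.017, -0.218], [0.217, 0.003, -0.976]] [-0.012  0.559  1.163] [ 0.293 -0.006  1.256]
side 379.20230043421896 278.6443445760797 207.5132781824148 [[0.764, -0.645, 0.018], [-0.489, -0.597, -0.635], [0.421, 0.477, -0.772]] [-0.415  0.329  1.056] [ 0.034 -0.575  1.032]
wrist 321.66312584456784 282.07453297502116 205.6692304372437 [[0.225, 0.974, -0.001], [0.92, -0.213, 0.328], [0.32, -0.075, -0.945]] [-0.623 -0.042  0.38 ] [0.058 0.627 0.372]
{'t': 0.1, 'q': array([ 1.22402127e+00,  5.32857758e-02,  1.61419090e+00,  9.72595307e-07,
        1.47598331e+00, -1.18984945e-01]), 'dq': array([-0.00146903, -0.0025101 , -0.00250698, -0.00055217, -0.0001566 ,
        0.00126357]), 'effort': array([ 7.50280742e-04, -3.94903886e+01, -3.71363640e+01, -8.08060759e-05,
        3.90362082e-03,  4.47517436e-06]), 'tool_pos': array([0.14091828, 0.60826873, 0.2043687 ]), 'tool_rot': array([-3.56989689e-01, -3.12080778e+00,  2.85328395e-03]), 'contact_force': array([ 0.10873376, -0.27883545,  1.19593378]), 'wrist_torque': array([-0.0192965 ,  0.01260038,  0.01921275]), 'opening': 0.085177902054698} 0.0187
module0 [([185.8, 190.9, 18.2, 17.2], 0.72), ([169.9, 221.7, 17.7, 12.8], 0.72), ([222.5, 202.9, 16.5, 12.9], 0.66)]
choke []
bar [([392.3, 174.9, 17.4, 82.6], 0.73)]
bar_handle [([395.5, 175.3, 10.7, 80.4], 0.88), ([308.2, 178.7, 100.2, 96.5], 0.35)]
screw [([317.7, 229.0, 12.0, 12.1], 0.67)]
fixture [([309.5, 177.3, 101.4, 96.3], 0.81)]
turntable [([155.1, 176.5, 98.2, 93.5], 0.72), ([319.2, 229.5, 11.9, 13.8], 0.61)]
```

```bash
python3 - <<'E'
import cv2
a=cv2.imread("pics/a.png")
cv2.imwrite("pics/a1.png",cv2.resize(a[150:300,140:430],None,fx=2.75,fy=2.75,interpolation=cv2.INTER_CUBIC))
E
```

```text
(no output)
```

View pics/a.png

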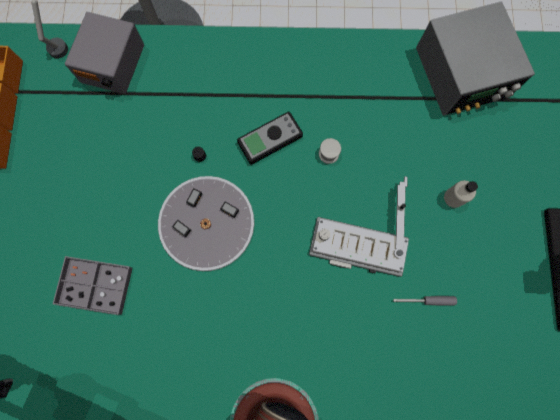

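View pics/a1.png

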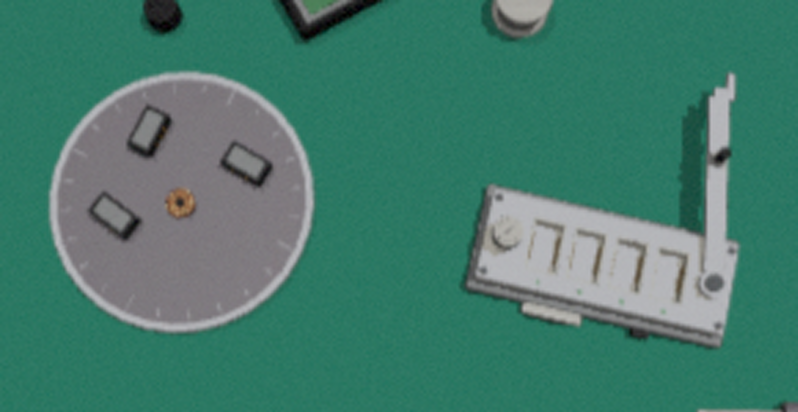

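View pics/b.png

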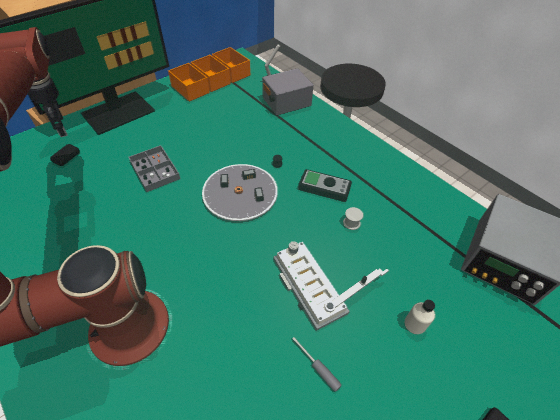

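```bash
cat > h.py <<'E'
import numpy as np, cv2
from scipy.spatial.transform import Rotation as Ro
from station import ctrl
def p2w(cal,uv,z):
    R=np.array(cal["R"]);C=-R.T@cal["t"]
    d=R.T@np.array([(uv[0]-cal["cx"])/cal["fx"],(uv[1]-cal["cy"])/cal["fy"],1.])
    return C+d*(z-C[2])/d[2]
def w2p(cal,X):
    c=np.array(cal["R"])@X+cal["t"]; return np.array([cal["fx"]*c[0]/c[2]+cal["cx"],cal["fy"]*c[1]/c[2]+cal["cy"]])
def rect(cal,mask,z):
    "min-area rectangle of a mask on plane z: centre, long side, short side, yaw of long side"
    cs,_=cv2.findContours(mask.astype(np.uint8),0,1)
    c=max(cs,key=cv2.contourArea)[:,0,:]
    P=np.array([p2w(cal,u,z)[:2] for u in c],np.float32)
    (x,y),(w,h),a=cv2.minAreaRect(P*1000)
    a=np.radians(a)
    if w<h: w,h,a=h,w,a+np.pi/2
    return np.array([x,y])/1000,w,h,(a+np.pi/2)%np.pi-np.pi/2
def go(X,jaw=None):
    "shift (mm, tool axes) and turn to put TCP at X with jaw axis at yaw jaw (world)"
    o=ctrl.get_obs();R=Ro.from_rotvec(o["tool_rot"]).as_matrix()
    s=R.T@(np.array(X)-o["tool_pos"])*1000
    cur=np.arctan2(R[1,1],R[0,1]);turn=0
    if jaw is not None: turn=-((jaw-cur+np.pi/2)%np.pi-np.pi/2)   # tool z down
    print("shift",np.round(s,1),"turn",round(turn,3),"q6",round(o["q"][5],3),"alt turn",round(turn-np.sign(turn)*np.pi,3))
def st():
    o=ctrl.get_obs();R=Ro.from_rotvec(o["tool_rot"]).as_matrix()
    print("t",round(o["t"],2),"tcp",np.round(o["tool_pos"]*1000,1),"jaw",round(np.arctan2(R[1,1],R[0,1]),3),"F",np.round(o["contact_force"],1),"T",np.round(o["wrist_torque"],3),"open",round(o["opening"]*1000,1),"q6",round(o["q"][5],3))
    return o
E
python3 - <<'E'
from h import *
import cv2
c=ctrl.calibration("top");g=lambda u,z:np.round(p2w(c,u,z)*1000,0)
ctrl.get_image("top")
for d in ctrl.outline_of("top","module0"): print(d["conf"],rect(c,d["mask"],.035))
print("tt",g((206,223),.018),"screw",g((324,234),.085),"piv",g((399,253),.056),"pin",g((402,205),.075),"bottle",g((460,195),.1))
go([.1+.29,.15,.3])
st()
E
```

```text
0.75 (array([0.56478857, 0.13616275]), 48.205711364746094, 28.336135864257812, np.float64(1.0265213011254408))
0.5 (array([0.50930511, 0.26731857]), 50.78437042236328, 25.73758316040039, np.float64(0.9527538694591176))
tt [527. 202.  18.] screw [ 490. -124.   85.] piv [ 447. -328.   56.] pin [ 575. -336.   75.] bottle [ 599. -485.  100.]
shift [-346.1 -390.8  -94.5] turn 0 q6 -0.119 alt turn 0.0
t 0.55 tcp [141.1 608.8 205.5] jaw 1.343 F [-0.   1.1 -0.6] T [ 0.014  0.02  -0.02 ] open 85.2 q6 -0.119
```

```bash
python3 -m creep '[[0,-436,-313,-45,0],[0,-436,-313,-45,0],[0,-436,-313,-45,0],[0,-436,-313,-45,0],[0,-436,-313,-45,0],[0,-436,-313,-45,0],[0,-436,-313,-45,0],[0,-436,-313,-45,0],[0,-436,-313,-45,0],[0,-436,-313,-45,0],[0,-436,-313,-45,0],[0,-436,-313,-45,0]]' 40; python3 -m creep '[[0,0,0,0,0],[0,0,0,0,0],[0,0,0,0,0]]'
cat >> h.py <<'E'
def mods(z=.04):
    c=ctrl.calibration("wrist");im=ctrl.get_image("wrist");out=[]
    for d in ctrl.outline_of("wrist","module0"):
        p,w,h,a=rect(c,d["mask"],z);print("mod",round(d["conf"],2),d["rect"],np.round(p*1000,1),round(w,1),round(h,1),"yaw",round(a,3));out.append((p,a))
    return c,im,out
E
python3 - <<'E'
from h import *
st();c,im,o=mods();cv2.imwrite("pics/c.png",im[:,:,::-1])
for p,a in o: go([*p,.15],a+np.pi/2)
E
```

```text
t: 1.55
tool_pos: [0.4709, 0.2326, 0.2478]
tool_rot: [0.357, 3.12, 0.001]
contact_force: [-0.0, 0.6, -0.0]
opening: 0.0853
t: 1.8
tool_pos: [0.4696, 0.2345, 0.2472]
tool_rot: [-0.358, -3.121, -0.0]
contact_force: [0.8, -0.4, -0.4]
opening: 0.0852
t 1.8 tcp [469.6 234.5 247.2] jaw 1.342 F [ 0.8 -0.4 -0.4] T [ 0.011  0.007 -0.052] open 85.2 q6 -1.022
mod 0.76 [209.4, 236.0, 41.2, 33.1] [560.4 139.5] 47.6 38.9 yaw 0.996
mod 0.64 [292.4, 172.5, 43.8, 36.5] [506.6 267.5] 48.9 31.4 yaw 0.974
mod 0.61 [294.9, 240.7, 26.8, 40.1] [593.  237.6] 54.0 28.6 yaw -0.429
shift [-110.6  -73.    97. ] turn -1.222 q6 -1.022 alt turn 1.92
shift [-29.5  39.8  97.1] turn -1.2 q6 -1.022 alt turn 1.942
shift [-120.4   29.9   97. ] turn 0.203 q6 -1.022 alt turn -2.939
```

View pics/c.png

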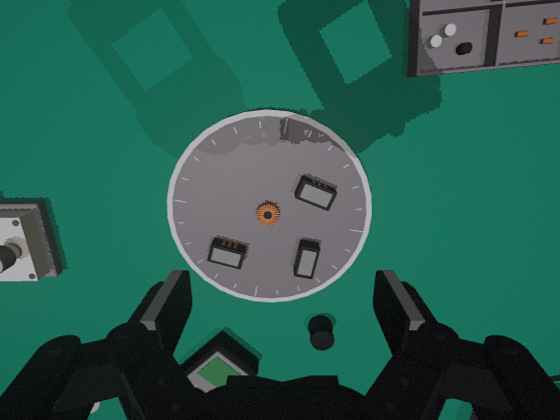

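```bash
cat >> h.py <<'E'
def plates(z=.04,off=(0,0)):
    "modules by their grey top plate (mask of network, bright part inside)"
    c=ctrl.calibration("wrist");im=ctrl.get_image("wrist");g=cv2.cvtColor(im,cv2.COLOR_RGB2GRAY);out=[]
    for d in ctrl.outline_of("wrist","module0"):
        m=cv2.dilate(d["mask"].astype(np.uint8),np.ones((3,3)))
        v=g[m>0];t,_=cv2.threshold(v.reshape(-1,1),0,255,cv2.THRESH_OTSU)
        n,l,s,_=cv2.connectedComponentsWithStats(((g>t)&(cv2.erode(m,np.ones((4,4)))>0)).astype(np.uint8))
        if n<2: continue
        p,w,h,a=rect(c,l==1+np.argmax(s[1:,4]),z);p=p+off
        print("plate",round(d["conf"],2),np.round(d["rect"]),np.round(p*1000,1),round(w,1),round(h,1),"yaw",round(a,3));out.append((p,a))
    return c,im,out
E
python3 - <<'E'
from h import *
c,im,o=plates()
for p,a in o: go([*p,.15],a+np.pi/2)
E
```

```text
plate 0.82 [210. 240.  38.  28.] [565.6 135.8] 36.5 18.2 yaw 1.065
plate 0.81 [294. 242.  26.  38.] [598.3 237. ] 36.0 18.4 yaw -0.427
plate 0.76 [292. 176.  45.  32.] [509.8 266.6] 36.1 18.2 yaw 0.956
shift [-116.5  -75.5   97.1] turn -1.291 q6 -1.022 alt turn 1.851
shift [-125.8   30.4   97.1] turn 0.202 q6 -1.022 alt turn -2.94
shift [-32.9  39.4  97.1] turn -1.182 q6 -1.022 alt turn 1.96
```

```bash
python3 -m creep '[[100,-126,30,110,0.202],[100,-126,30,110,0.202],[100,-126,30,110,0.202],[100,-126,30,110,0.202],[100,-126,30,110,0.202],[100,-126,30,110,0.202],[100,-126,30,110,0.202],[100,-126,30,110,0.202]]' 40
python3 - <<'E'
from h import *
st();c,im,o=plates()
cv2.imwrite("pics/d.png",im[:,:,::-1])
for p,a in o: go([*p,.031],a+np.pi/2)
print(w2p(c,ctrl.get_obs()["tool_pos"]))
E
```

```text
t: 2.67
tool_pos: [0.5994, 0.2362, 0.1399]
tool_rot: [0.667, 3.067, 0.003]
contact_force: [-0.6, 0.4, 0.9]
opening: 0.0519
t 2.67 tcp [599.4 236.2 139.9] jaw 1.142 F [-0.6  0.4  0.9] T [-0.04  -0.011  0.022] open 51.9 q6 -0.882
plate 0.77 [268. 165.  33.  55.] [598.7 236.5] 34.7 18.3 yaw -0.417
plate 0.7 [238.  57.  66.  45.] [510.2 266.2] 36.3 18.3 yaw 0.952
plate 0.64 [140. 184.  58.  42.] [566.1 135.8] 36.2 17.9 yaw 1.06
shift [  1.5  -0.3 109.5] turn -0.012 q6 -0.883 alt turn 3.13
shift [ 94.2 -10.1 109.1] turn -1.381 q6 -0.883 alt turn 1.761
shift [ -10.8 -105.5  109.2] turn -1.489 q6 -0.883 alt turn 1.653
[283.10883714 249.75622199]
```

View pics/d.png

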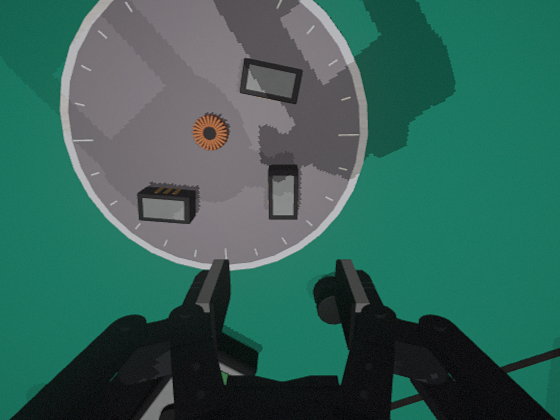

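```bash
python3 -m creep '[[100,1,0,40,0],[100,1,0,80,0],[100,1,0,110,0],[100,1,0,110,0],[100,1,0,110,0],[255,1,0,110,0],[255,1,0,110,0],[255,1,0,110,0],[255,1,0,110,0],[255,1,0,110,0],[255,1,0,110,0],[255,1,0,110,0]]' 40
python3 -c "
from h import *
st()"
python3 -m creep '[[255,0,0,-20,0],[255,0,0,-60,0],[255,0,0,-100,0],[255,0,0,-130,0],[255,0,0,-130,0]]'
python3 - <<'E'
from h import *
st();c,im,o=plates(.0)
go([.450,-.11,.2],1.363)
E
```

```text
t: 3.77
tool_pos: [0.5985, 0.2356, 0.0275]
tool_rot: [0.67, 3.069, 0.0]
contact_force: [-0.5, -0.3, -0.6]
opening: 0.0001
t 3.77 tcp [598.5 235.6  27.5] jaw 1.141 F [-0.5 -0.3 -0.6] T [ 0.042 -0.009 -0.016] open 0.1 q6 -0.882
t: 4.18
tool_pos: [0.6031, 0.2369, 0.167]
tool_rot: [0.667, 3.057, 0.01]
contact_force: [1.0, -0.6, 1.0]
opening: -0.0002
t 4.18 tcp [603.1 236.9 167. ] jaw 1.141 F [ 1.  -0.6  1. ] T [ 0.018 -0.048 -0.002] open -0.2 q6 -0.882
plate 0.84 [241.  55.  56.  44.] [508.5 265.6] 41.2 20.8 yaw 0.943
plate 0.73 [268. 155.  28.  53.] [608.7 232.3] 40.0 20.8 yaw -0.433
plate 0.62 [148. 174.  53.  35.] [571.9 117.2] 40.9 20.7 yaw 1.043
shift [  -8.2 -376.7  -41.3] turn -0.222 q6 -0.882 alt turn 2.92
```

```bash
python3 - <<'E'
from h import *
st();c,im,o=plates()
cv2.imwrite("pics/e.png",im[:,:,::-1])
print(w2p(c,ctrl.get_obs()["tool_pos"]))
E
```

```text
t 4.28 tcp [599.7 235.9 159.7] jaw 1.141 F [ 0.1  0.5 -0. ] T [ 0.007  0.016 -0.006] open -0.1 q6 -0.882
plate 0.78 [147. 180.  60.  37.] [566.2 135.7] 36.3 18.1 yaw 1.053
plate 0.62 [272. 161.  26.  49.] [598.4 236.5] 34.9 17.7 yaw -0.419
plate 0.55 [241.  60.  63.  42.] [510.2 266.2] 36.3 18.2 yaw 0.954
[280.8126231  243.12662337]
```

View pics/e.png

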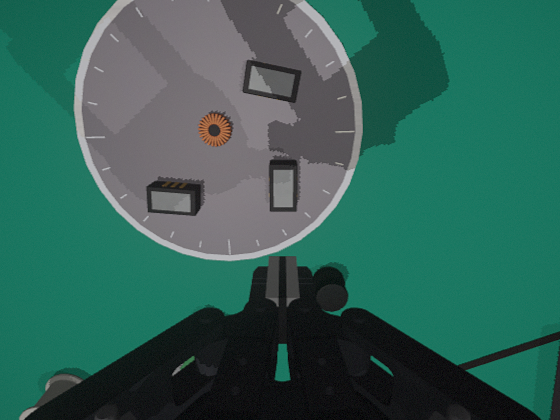

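```bash
python3 - <<'E'
from h import *
c=ctrl.calibration("wrist");o=ctrl.get_obs();R=Ro.from_rotvec(o["tool_rot"]).as_matrix()
for k in(0,10,20,30):print(k,[w2p(c,o["tool_pos"]+R@np.array([x,y,-k])/1000).round(0).tolist() for x,y in((11,-8),(11,8),(-11,0))])
C=-np.array(c["R"]).T@c["t"];print(R.T@(C-o["tool_pos"])*1000)
E
```

```text
0 [[269.0, 231.0], [297.0, 231.0], [283.0, 266.0]]
10 [[269.0, 239.0], [298.0, 239.0], [283.0, 275.0]]
20 [[268.0, 247.0], [299.0, 247.0], [283.0, 285.0]]
30 [[267.0, 257.0], [300.0, 257.0], [284.0, 296.0]]
[  84.61433302   -0.81788622 -167.28469022]
```

```bash
python3 -m creep '[[255,0,0,40,0],[255,0,0,80,0],[255,0,0,120,0],[255,0,0,130,0],[255,0,0,130,0],[255,0,0,132,0],[255,0,0,132,0]]'
python3 -m creep '[[255,0,0,1,0],[255,0,0,2,0],[255,0,0,2,0]]'
python3 -m creep '[[255,0,0,1,0],[255,0,0,2,0],[255,0,0,2,0]]'
python3 -m creep '[[255,0,0,1,0],[255,0,0,2,0],[255,0,0,2,0]]'
```

```text
t: 4.97
tool_pos: [0.6001, 0.236, 0.0275]
tool_rot: [0.669, 3.066, 0.002]
contact_force: [0.4, 0.1, 0.8]
opening: 0.0003
t: 5.22
tool_pos: [0.5996, 0.2359, 0.0251]
tool_rot: [0.669, 3.067, 0.002]
contact_force: [0.5, 0.2, 0.7]
opening: 0.0002
t: 5.47
tool_pos: [0.5983, 0.2355, 0.0213]
tool_rot: [-0.67, -3.069, 0.0]
contact_force: [-0.6, 0.3, -0.8]
opening: 0.0001
t: 5.72
tool_pos: [0.5982, 0.2355, 0.0189]
tool_rot: [-0.67, -3.069, 0.0]
contact_force: [0.1, 0.1, -0.3]
opening: -0.0
```

```bash
for i in 1; do python3 -m creep '[[255,0,0,1,0],[255,0,0,2,0],[255,0,0,2,0]]'; done
python3 -m creep '[[255,0,0,1,0],[255,0,0,2,0],[255,0,0,2,0]]' | grep -E "pos|force"
python3 - <<'E'
from h import *
st();im=ctrl.get_image("wrist");cv2.imwrite("pics/f.png",im[:,:,::-1])
E
```

```text
t: 5.97
tool_pos: [0.5982, 0.2355, 0.0169]
tool_rot: [-0.67, -3.069, 0.0]
contact_force: [-0.8, 0.4, 1.0]
opening: 0.0002
tool_pos: [0.5983, 0.2355, 0.015]
contact_force: [0.2, 0.7, 0.3]
t 6.22 tcp [598.3 235.5  15. ] jaw 1.141 F [0.2 0.7 0.3] T [-0.03 -0.02  0.02] open 0.2 q6 -0.882
```

View pics/f.png

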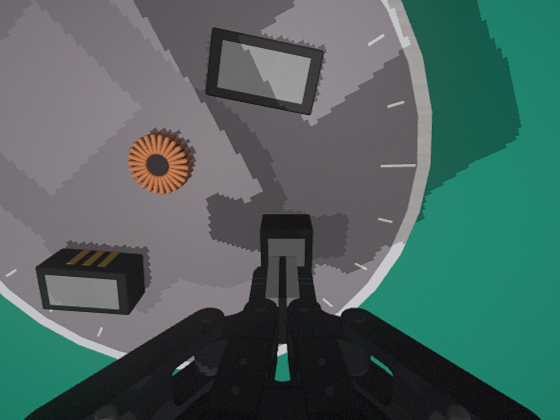

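```bash
for i in 1; do python3 -m creep '[[255,0,0,1,0],[255,0,0,2,0],[255,0,0,2,0]]'| grep -E "pos|force"; done
python3 -m creep '[[255,0,0,1,0],[255,0,0,2,0],[255,0,0,2,0]]' | grep -E "pos|force"
python3 -m creep '[[255,0,0,1,0],[255,0,0,1,0],[255,0,0,1,0]]' | grep -E "pos|force"
```

```text
tool_pos: [0.5987, 0.2355, 0.0142]
contact_force: [-1.6, -1.0, 4.4]
tool_pos: [0.599, 0.2354, 0.0142]
contact_force: [-6.3, -2.3, 14.7]
tool_pos: [0.5992, 0.2354, 0.0142]
contact_force: [-8.1, -3.7, 18.0]
```

```bash
python3 - <<'E'
from h import *
st();c=ctrl.calibration("top");print(p2w(c,(199,154),.03))
im=ctrl.get_image("wrist");cv2.imwrite("pics/g.png",im[150:400,150:450,::-1])
E
python3 -m creep '[[255,0,0,-10,0],[255,0,0,-20,0],[100,0,0,-60,0],[100,0,0,-60,0],[100,0,0,-60,0],[100,0,0,-60,0]]' | grep -E "pos|force|open"
python3 - <<'E'
from h import *
st();c,im,o=plates()
for p,a in o: go([*p,.005],a+np.pi/2)
E
```

```text
t 7.02 tcp [599.2 235.4  14.2] jaw 1.141 F [-8.1 -3.7 18. ] T [-0.689  1.484 -0.022] open -0.4 q6 -0.882
[0.72681092 0.23056235 0.03      ]
tool_pos: [0.5987, 0.2357, 0.0708]
contact_force: [-0.1, -0.7, -0.6]
opening: 0.048
t 7.57 tcp [598.7 235.7  70.8] jaw 1.141 F [-0.1 -0.7 -0.6] T [-0.     0.019  0.023] open 48.0 q6 -0.882
plate 0.78 [222.  41.  88.  64.] [509.  266.1] 36.2 18.0 yaw 0.974
plate 0.64 [101. 215.  79.  49.] [567.3 136.5] 36.1 18.0 yaw 1.076
plate 0.63 [267. 187.  40.  68.] [603.8 235.6] 23.5 17.8 yaw -0.43
shift [93.1 -8.7 64.1] turn -1.404 q6 -0.882 alt turn 1.738
shift [ -13.8 -102.3   64. ] turn -1.506 q6 -0.882 alt turn 1.636
shift [-5.8  3.  63.9] turn 0.0 q6 -0.882 alt turn -3.142
```

View pics/g.png

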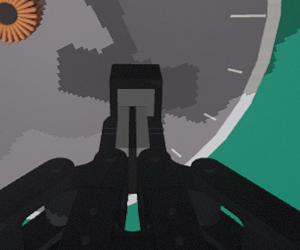

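```bash
python3 -m creep '[[100,0,0,40,0],[100,0,0,69,0],[100,0,0,69,0],[100,0,0,69,0],[255,0,0,69,0],[255,0,0,69,0],[255,0,0,69,0],[255,0,0,69,0],[255,0,0,69,0],[255,0,0,69,0]]' 40
python3 -m creep '[[255,0,0,-40,0],[255,0,0,-80,0],[255,0,0,-120,0],[255,0,0,-160,0],[255,0,0,-200,0],[255,0,0,-200,0],[255,0,0,-200,0]]'
python3 - <<'E'
from h import *
st();c,im,o=plates()
cv2.imwrite("pics/i.png",im[:,:,::-1])
go([.450,-.11,.2],1.363)
E
```

```text
t: 8.5
tool_pos: [0.6004, 0.2361, 0.004]
tool_rot: [0.669, 3.065, 0.003]
contact_force: [-0.2, -1.2, 6.4]
opening: 0.0248
t: 9.08
tool_pos: [0.6005, 0.2361, 0.2062]
tool_rot: [0.668, 3.062, 0.006]
contact_force: [-0.2, -0.1, -0.8]
opening: 0.0248
t 9.08 tcp [600.5 236.1 206.2] jaw 1.141 F [-0.2 -0.1 -0.8] T [0.01  0.034 0.023] open 24.8 q6 -0.882
plate 0.9 [256. 216.  58. 102.] [713.8 184.6] 90.8 47.0 yaw -0.434
plate 0.75 [166. 170.  47.  31.] [567.2 136.2] 35.6 18.1 yaw 1.064
plate 0.69 [244.  60.  49.  39.] [508.8 265.8] 36.0 18.2 yaw 0.966
shift [  -9.5 -375.6    0.7] turn -0.222 q6 -0.882 alt turn 2.92
```

View pics/i.png

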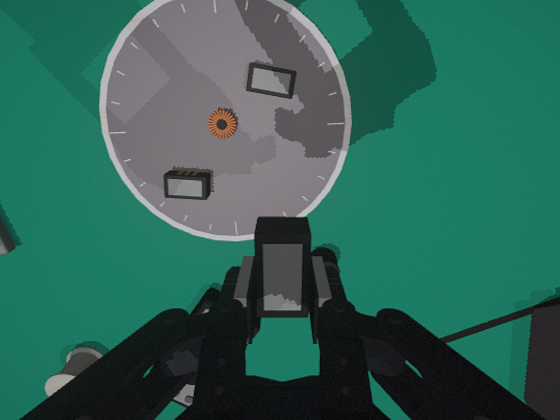

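```bash
python3 - <<'E'
from h import *
c=ctrl.calibration("wrist");o=ctrl.get_obs();im=ctrl.get_image("wrist");g=cv2.cvtColor(im,cv2.COLOR_RGB2GRAY)
sub=(g[235:310,255:312]>75).astype(np.uint8);m=np.zeros(g.shape,np.uint8);m[235:310,255:312]=cv2.morphologyEx(sub,cv2.MORPH_OPEN,np.ones((5,5)))
z=o["tool_pos"][2]+.036
p,w,h,a=rect(c,m,z);R=Ro.from_rotvec(o["tool_rot"]).as_matrix()
print(R.T@(np.array([*p,z])-o["tool_pos"])*1000,w,h,a-np.arctan2(R[1,1],R[0,1]))
go([.44,-.2,.206],1.363)
E
```

```text
[-10.54543958  -0.74704134 -36.01002766] 17.509449005126953 7.413519382476807 0.0006378287730754995
shift [ -38.4 -461.2   -6. ] turn -0.222 q6 -0.882 alt turn 2.92
```

```bash
python3 -m creep '[[255,-38,-461,-6,-0.222],[255,-38,-461,-6,-0.222],[255,-38,-461,-6,-0.222],[255,-38,-461,-6,-0.222],[255,-38,-461,-6,-0.222],[255,-38,-461,-6,-0.222],[255,-38,-461,-6,-0.222],[255,-38,-461,-6,-0.222],[255,-38,-461,-6,-0.222],[255,-38,-461,-6,-0.222],[255,-38,-461,-6,-0.222],[255,-38,-461,-6,-0.222]]'
python3 -m creep '[[255,0,0,0,0],[255,0,0,0,0]]'
python3 - <<'E'
from h import *
o=st();c=ctrl.calibration("wrist");im=ctrl.get_image("wrist");cv2.imwrite("pics/j.png",im[:,:,::-1])
g=cv2.cvtColor(im,cv2.COLOR_RGB2GRAY);print(g[225:330:4,283],g[280,240:330:3])
np.savez("j.npz",im=im,**{k:np.array(v) for k,v in c.items()},pos=o["tool_pos"],rot=o["tool_rot"])
E
```

```text
t: 10.23
tool_pos: [0.4377, -0.2039, 0.2049]
tool_rot: [-0.336, -3.119, 0.001]
contact_force: [0.1, -0.2, 0.5]
opening: 0.0246
t: 10.4
tool_pos: [0.4401, -0.1988, 0.2054]
tool_rot: [-0.327, -3.122, -0.003]
contact_force: [0.6, 0.4, -0.8]
opening: 0.0246
t 10.4 tcp [ 440.1 -198.8  205.4] jaw 1.362 F [ 0.6  0.4 -0.8] T [0.012 0.014 0.01 ] open 24.6 q6 -1.941
[ 36  38  36  40  33  80  77  77  76  73  74  76  76  75  76  75  74  73
  72 119 130 134  32  55  88  91  90] [71 70 67 48 30 19 27 24 77 72 74 74 75 75 74 74 74 76 76 74 76 24 29 25
 24 43 69 70 69 61]
```

View pics/j.png

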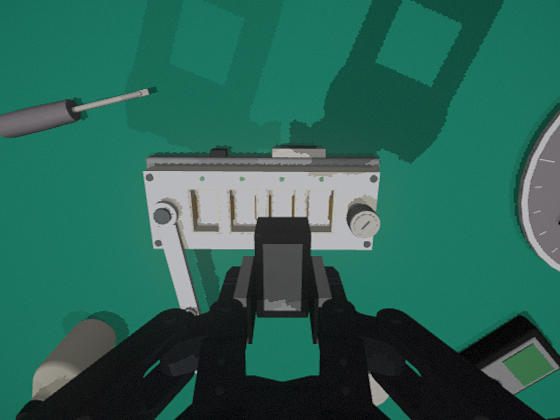

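```bash
cat >> h.py <<'E'
def fitfix(cal,im,guess):
    "guess: px of plate corners (x-,y-),(x-,y+),(x+,y+),(x+,y-) ; returns centre (m), yaw of fixture x"
    g=cv2.cvtColor(im,cv2.COLOR_RGB2GRAY)
    u=cv2.cornerSubPix(g,np.array(guess,np.float32).reshape(-1,1,2),(5,5),(-1,-1),(3,30,.01))[:,0]
    W=np.array([p2w(cal,x,.044)[:2] for x in u]);L=np.array([[-45,-124],[-45,124],[45,124],[45,-124]])/1000
    H=(L-L.mean(0)).T@(W-W.mean(0));a=np.arctan2(H[0,1]-H[1,0],H[0,0]+H[1,1])
    Rz=np.array([[np.cos(a),-np.sin(a)],[np.sin(a),np.cos(a)]])
    print("corners",u.round(1).tolist(),"centre",(W.mean(0)*1000).round(1),"yaw",a.round(4),"resid mm",((W-W.mean(0)-L@Rz.T)*1000).round(1).tolist())
    return W.mean(0),a,Rz
E
python3 - <<'E'
from h import *
d=np.load("j.npz");c={k:d[k] for k in("fx","fy","cx","cy","R","t")};im=d["im"]
p,a,Rz=fitfix(c,im,[(144,171),(380,172),(372,249),(152,245)])
v=im.copy()
for y in(-63,-21,21,63):
    q=np.array([w2p(c,[*(p+Rz@np.array([x,y+dy])/1000),.044]) for x,dy in((-24.5,-14.25),(-24.5,14.25),(24.5,14.25),(24.5,-14.25))]).round().astype(int)
    cv2.polylines(v,[q],True,(255,0,0),1)
# held module plate px -> tool frame
R=Ro.from_rotvec(d["rot"]).as_matrix();z=d["pos"][2]+.036
for uv in((264,243),(301,243),(260,312),(306,312),(283,277.5)): print(uv,(R.T@(p2w(c,uv,z)-d["pos"])*1000).round(1))
cv2.imwrite("pics/k.png",cv2.resize(v[140:330,130:400,::-1],None,fx=2.9,fy=2.9,interpolation=cv2.INTER_NEAREST))
E
```

```text
corners [[143.89999389648438, 171.8000030517578], [378.20001220703125, 173.1999969482422], [370.20001220703125, 248.1999969482422], [154.39999389648438, 247.0]] centre [ 470.6 -228. ] yaw -0.2152 resid mm [[1.9, 1.2], [1.2, -2.0], [-1.9, -1.4], [-1.2, 2.2]]
(264, 243) [ 21.3  -8.9 -36. ]
(301, 243) [ 21.3   7.8 -35.9]
(260, 312) [-15.8 -11.5 -36.1]
(306, 312) [-15.9  10.9 -36. ]
(283, 277.5) [  3.5  -0.3 -36. ]
```

View pics/k.png

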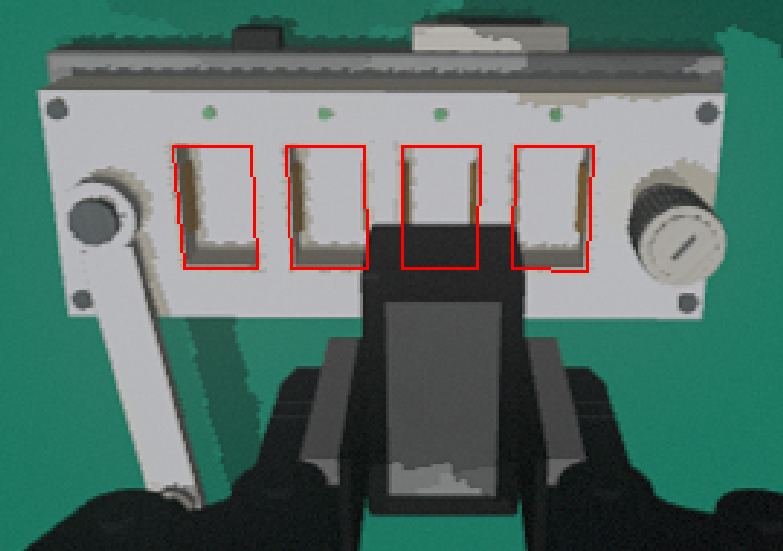

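```bash
cat >> h.py <<'E'
FC=np.array([.4706,-.2280]);FA=-0.2152
FR=np.array([[np.cos(FA),-np.sin(FA)],[np.sin(FA),np.cos(FA)]])
def fx(x,y): return FC+FR@np.array([x,y])/1000
E
python3 - <<'E'
from h import *
R=Ro.from_rotvec(ctrl.get_obs()["tool_rot"]).as_matrix()
go([*(fx(0,21)-(R@[.0027,-.0004,0])[:2]),.050],FA+np.pi/2)
E
```

```text
shift [-38.8  -1.8 155.6] turn 0.008 q6 -1.941 alt turn -3.134
```

```bash
python3 -m creep '[[255,-39,-2,40,0.008],[255,-39,-2,80,0.008],[255,-39,-2,120,0.008],[255,-39,-2,150,0.008],[255,-39,-2,156,0.008],[255,-39,-2,156,0.008],[255,-39,-2,156,0.008]]'
python3 - <<'E'
from h import *
o=st();c=ctrl.calibration("wrist");im=ctrl.get_image("wrist")
np.savez("l.npz",im=im,**{k:np.array(v) for k,v in c.items()},pos=o["tool_pos"],rot=o["tool_rot"])
v=cv2.resize(im[130:330,180:390],None,fx=3,fy=3,interpolation=cv2.INTER_CUBIC);cv2.imwrite("pics/l.png",v[:,:,::-1])
E
```

```text
t: 11.03
tool_pos: [0.4797, -0.2088, 0.0525]
tool_rot: [0.336, 3.123, -0.001]
contact_force: [-0.0, -0.7, 0.4]
opening: 0.025
t 11.03 tcp [ 479.7 -208.8   52.5] jaw 1.357 F [-0.  -0.7  0.4] T [-0.033 -0.004  0.041] open 25.0 q6 -1.91
```

View pics/l.png

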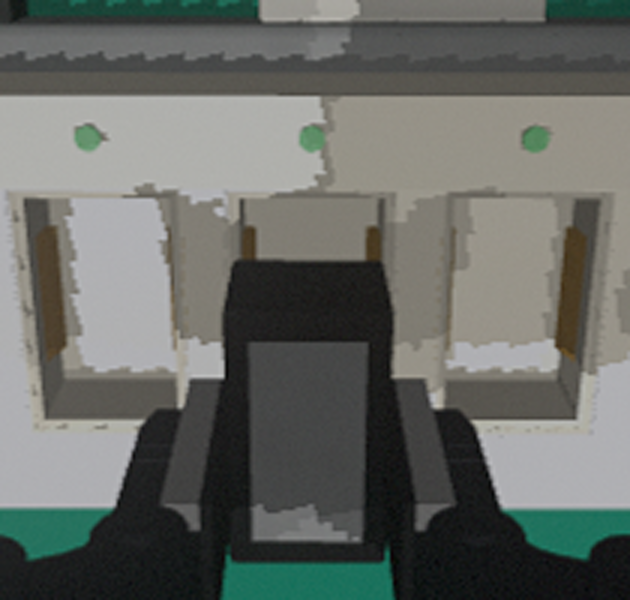

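```bash
python3 - <<'E'
from h import *
d=np.load("l.npz");c={k:d[k] for k in("fx","fy","cx","cy","R","t")};R=Ro.from_rotvec(d["rot"]).as_matrix();P=d["pos"]
f=lambda zx,zy,z:(R.T@(p2w(c,(zx/3+180-.33,zy/3+130-.33),z)-P)*1000).round(1)
zb=P[2]+.014;zt=zb+.022
print("mod bottom",f(233,263,zb),f(385,263,zb),"top plate",f(248,342,zt),f(368,342,zt),f(250,540,zt),f(366,540,zt),"modtop edges",f(226,318,zt),f(392,318,zt),f(230,560,zt),f(388,560,zt))
print("pocket2",f(243,197,.044),f(388,197,.044),"pocket1",f(23,197,.044),f(170,197,.044),f(45,420,.044),f(185,420,.044),"pocket3",f(450,197,.044),f(600,197,.044),f(445,420,.044),f(580,420,.044))
print("leds",f(88,138,.044),f(312,138,.044),f(536,138,.044))
E
```

```text
mod bottom [ 25.2 -13.4 -14. ] [ 25.2  12.5 -14. ] top plate [ 21.   -9.6 -36. ] [ 21.    8.4 -36. ] [-14.5 -10.  -36. ] [-14.5   8.8 -36. ] modtop edges [ 24.9 -12.8 -36. ] [ 24.9  11.9 -36. ] [-18.4 -13.4 -36. ] [-18.4  12.5 -36. ]
pocket2 [ 29.9 -13.    8.5] [29.9 14.7  8.5] pocket1 [ 29.9 -54.9   8.5] [ 29.9 -26.9   8.5] [-18.5 -55.    8.6] [-18.5 -26.    8.6] pocket3 [29.9 26.5  8.5] [29.9 55.1  8.5] [-18.5  27.8   8.5] [-18.5  55.8   8.5]
leds [ 41.4 -41.7   8.5] [41.4  0.2  8.5] [41.5 42.   8.5]
```

```bash
python3 -m creep '[[255,3,1,0,0],[255,3,1,10,0],[255,3,1,15,0],[255,3,1,18,0],[255,3,1,20,0],[255,3,1,22,0],[255,3,1,24,0],[255,3,1,24,0]]'
python3 -c "
from h import *
st()
d=np.load('l.npz');R=Ro.from_rotvec(d['rot']).as_matrix();print((d['pos']+R@[.0057,.0006,0])*1000, fx(0,21)*1000)"
python3 -m creep '[[255,0,0,1,0],[255,0,0,2,0],[255,0,0,2,0]]'
```

```text
t: 11.75
tool_pos: [0.4765, -0.2079, 0.0287]
tool_rot: [0.339, 3.123, 0.001]
contact_force: [-2.3, 2.4, 7.0]
opening: 0.0245
t 11.75 tcp [ 476.5 -207.9   28.7] jaw 1.355 F [-2.3  2.4  7. ] T [ 0.437  0.583 -0.058] open 24.5 q6 -1.91
[ 474.24198464 -206.9641367    52.52279954] [ 475.08439921 -207.48439219]
t: 12.0
tool_pos: [0.4774, -0.2083, 0.0277]
tool_rot: [0.339, 3.121, -0.0]
contact_force: [-1.9, 2.8, 9.5]
opening: 0.0247
```

```bash
python3 -m creep '[[255,0.4,0.5,-0.5,0],[255,0.8,1,-0.5,0],[255,0.8,1,-0.5,0],[255,0.8,1,1,0],[255,0.8,1,1,0]]'
python3 -c "
from h import *
st()"
```

```text
t: 12.42
tool_pos: [0.4777, -0.2082, 0.0273]
tool_rot: [0.338, 3.119, -0.004]
contact_force: [-0.7, 0.4, 9.4]
opening: 0.0244
t 12.42 tcp [ 477.7 -208.2   27.3] jaw 1.355 F [-0.7  0.4  9.4] T [0.036 0.324 0.019] open 24.4 q6 -1.909
```

```bash
python3 -m creep '[[255,0.4,0.4,0,0],[255,0.8,0.8,0,0],[255,0.8,0.8,0,0],[255,0.8,0.8,1,0],[255,0.8,0.8,1,0]]'
python3 - <<'E'
from h import *
o=st();c=ctrl.calibration("wrist");im=ctrl.get_image("wrist");o=st()
np.savez("m.npz",im=im,**{k:np.array(v) for k,v in c.items()},pos=o["tool_pos"],rot=o["tool_rot"])
v=cv2.resize(im[130:330,180:390],None,fx=3,fy=3,interpolation=cv2.INTER_CUBIC);cv2.imwrite("pics/m.png",v[:,:,::-1])
E
```

```text
t: 12.83
tool_pos: [0.4778, -0.2081, 0.0271]
tool_rot: [0.337, 3.117, -0.007]
contact_force: [-0.0, -0.9, 10.9]
opening: 0.0251
t 12.83 tcp [ 477.8 -208.1   27.1] jaw 1.355 F [-0.  -0.9 10.9] T [-0.177  0.317  0.041] open 25.1 q6 -1.908
t 12.88 tcp [ 477.8 -208.2   27.1] jaw 1.355 F [ 0.6 -1.4 11.5] T [-0.2    0.271 -0.021] open 24.9 q6 -1.908
```

View pics/m.png

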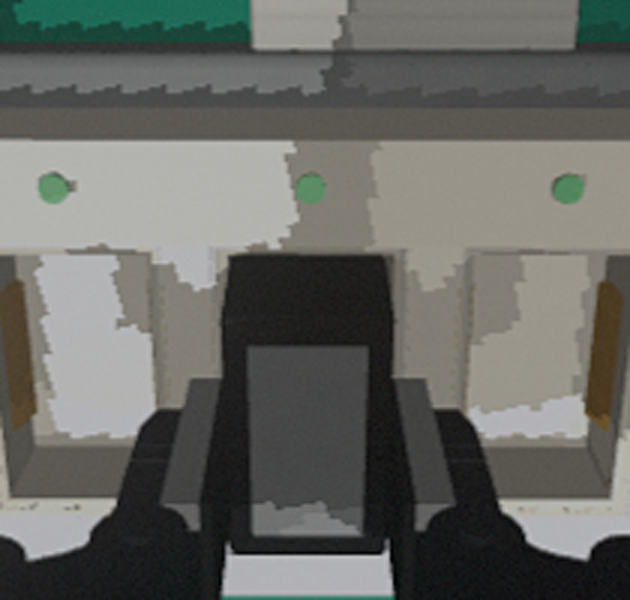

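```bash
python3 -m creep '[[255,0,0,-3,0],[255,-1.3,0.2,-4,0],[255,-1.3,0.2,-4,0],[255,-1.3,0.2,-2,0],[255,-1.3,0.2,0,0],[255,-1.3,0.2,0,0]]'
python3 -c "
from h import *
st()"
python3 -m creep '[[255,0,0,1,0],[255,0,0,2,0],[255,0,0,2,0]]'
```

```text
t: 13.38
tool_pos: [0.4781, -0.2065, 0.0256]
tool_rot: [0.338, 3.12, -0.001]
contact_force: [0.2, 0.8, 11.3]
opening: 0.0246
t 13.38 tcp [ 478.1 -206.5   25.6] jaw 1.355 F [ 0.2  0.8 11.3] T [ 0.254  0.157 -0.05 ] open 24.6 q6 -1.906
t: 13.63
tool_pos: [0.4789, -0.2067, 0.0243]
tool_rot: [0.338, 3.118, -0.002]
contact_force: [2.4, 0.7, 12.6]
opening: 0.0248
```

```bash
cat >> h.py <<'E'
def prof():
    im=ctrl.get_image("wrist");g=cv2.cvtColor(im,cv2.COLOR_RGB2GRAY)
    for cx in(268,283,298):print(cx,"rows200+",g[200:256:2,cx].tolist(),"rows290+",g[296:322:2,cx].tolist())
    print("r222 cols245+",g[222,245:325:2].tolist())
    return im
E
python3 - <<'E'
from h import *
prof();st()
g=cv2.cvtColor(np.load("m.npz")["im"],cv2.COLOR_RGB2GRAY)
for cx in(268,283,298):print(cx,g[200:256:2,cx].tolist(),g[296:322:2,cx].tolist())
E
```

```text
268 rows200+ [178, 178, 179, 178, 178, 177, 189, 28, 35, 33, 32, 35, 34, 35, 34, 31, 33, 27, 30, 31, 29, 32, 32, 29, 70, 71, 73, 71] rows290+ [70, 110, 112, 112, 110, 79, 27, 33, 143, 180, 178, 179, 179]
283 rows200+ [126, 127, 126, 124, 128, 126, 135, 28, 34, 32, 31, 28, 31, 28, 33, 28, 29, 30, 29, 30, 32, 26, 27, 26, 70, 70, 71, 71] rows290+ [68, 88, 111, 124, 125, 110, 31, 36, 101, 181, 178, 178, 179]
298 rows200+ [127, 126, 127, 126, 127, 126, 136, 27, 30, 32, 29, 32, 31, 27, 28, 30, 25, 27, 27, 31, 28, 33, 25, 27, 69, 72, 72, 71] rows290+ [69, 70, 83, 85, 85, 95, 31, 31, 102, 180, 178, 177, 178]
r222 cols245+ [180, 159, 151, 147, 72, 53, 35, 39, 33, 32, 36, 37, 32, 35, 32, 32, 34, 30, 31, 28, 30, 28, 34, 27, 30, 29, 30, 29, 29, 30, 25, 33, 36, 112, 122, 126, 154, 152, 151, 152]
t 13.68 tcp [ 478.9 -206.7   24.3] jaw 1.355 F [ 0.9  0.8 12.8] T [ 0.322 -0.002 -0.026] open 25.1 q6 -1.906
268 [178, 179, 178, 179, 179, 158, 115, 76, 34, 36, 33, 30, 30, 34, 33, 31, 31, 32, 32, 31, 32, 31, 34, 75, 73, 70, 71, 72] [71, 112, 112, 112, 112, 110, 80, 33, 34, 19, 181, 178, 178]
283 [127, 127, 125, 126, 124, 126, 118, 91, 28, 32, 33, 30, 31, 29, 30, 32, 30, 28, 29, 31, 26, 31, 22, 72, 74, 74, 71, 72] [71, 109, 112, 126, 124, 126, 91, 30, 33, 19, 181, 178, 177]
298 [126, 125, 126, 127, 125, 126, 120, 92, 27, 30, 33, 32, 31, 31, 26, 28, 30, 30, 29, 29, 33, 28, 27, 71, 72, 71, 72, 75] [72, 70, 87, 86, 84, 114, 94, 29, 29, 18, 181, 178, 177]
```

```bash
python3 -m creep '[[255,-0.5,0,-1,0],[255,-0.8,0,-2,0],[140,-0.8,0,-2,0],[140,-0.8,0,-2,0],[140,-0.8,0,-2,0],[140,-0.8,0,-10,0],[140,-0.8,0,-40,0],[140,-0.8,0,-70,0],[140,-0.8,0,-80,0],[140,-0.8,0,-80,0]]'
python3 - <<'E'
from h import *
st();c,im,o=plates(.054)
R=Ro.from_rotvec(ctrl.get_obs()["tool_rot"]).as_matrix()
for p,a in o: print((R.T@(np.array([*p,0.054])-ctrl.get_obs()["tool_pos"])*1000).round(1),a-FA)
v=cv2.resize(im[130:330,180:390],None,fx=3,fy=3,interpolation=cv2.INTER_CUBIC);cv2.imwrite("pics/n.png",v[:,:,::-1])
E
```

```text
t: 14.52
tool_pos: [0.479, -0.2072, 0.1052]
tool_rot: [0.338, 3.117, -0.005]
contact_force: [0.1, -0.3, 0.2]
opening: 0.0387
t 14.52 tcp [ 479.  -207.2  105.2] jaw 1.355 F [ 0.1 -0.3  0.2] T [-0.007 -0.021 -0.018] open 38.7 q6 -1.906
plate 0.8 [267. 174.  36.  65.] [ 484.7 -209.3] 18.0 16.8 yaw 1.317
plate 0.48 [379. 196.  52.  51.] [ 505.5 -118.8] 32.4 31.5 yaw -0.107
[-8.8 -1.7 46.8] 1.5321733727766433
[-9.7 91.2 46.8] 0.10848793406885154
```

View pics/n.png

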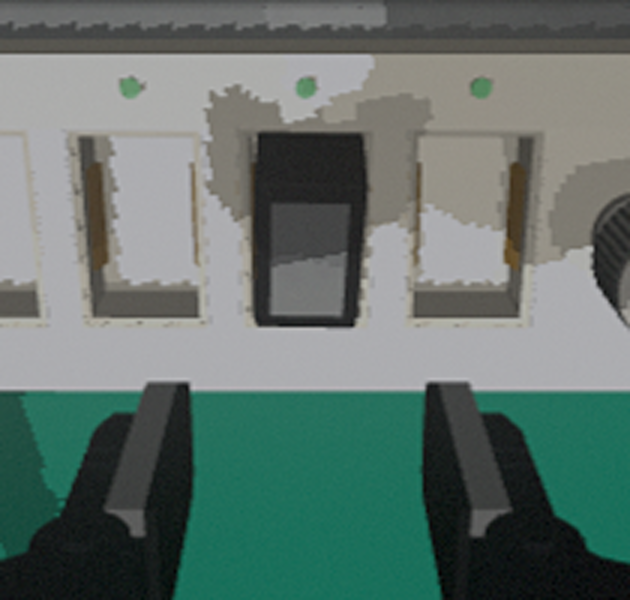

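```bash
python3 - <<'E'
from h import *
o=ctrl.get_obs();c=ctrl.calibration("wrist");P=o["tool_pos"];R=Ro.from_rotvec(o["tool_rot"]).as_matrix()
w=lambda zx,zy,z=.044:p2w(c,(zx/3+180-.33,zy/3+130-.33),z)
f=lambda X:(R.T@(X-P)*1000).round(1)
p1=np.mean([w(78,135),w(197,135),w(90,320),w(205,320)],0);p3=np.mean([w(415,135),w(528,135),w(412,320),w(520,320)],0)
for X in(p1,p3,(p1+p3)/2,w(131,87),w(306,87),w(482,87)):print(X.round(4),f(X))
print("FC est",((p1+p3)/2)[:2]-FR@[0,.021], "yaw y",np.arctan2(*(w(482,87)-w(131,87))[1::-1])-np.pi/2)
st()
E
```

```text
[ 0.4617 -0.2447  0.044 ] [  6.1 -41.2  56.8]
[ 0.4789 -0.1663  0.044 ] [ 6.1 39.  56.8]
[ 0.4703 -0.2055  0.044 ] [ 6.1 -1.1 56.8]
[ 0.4268 -0.2378  0.044 ] [ 41.7 -42.   56.8]
[ 0.4355 -0.1978  0.044 ] [41.7 -1.  56.8]
[ 0.4443 -0.1575  0.044 ] [41.8 40.2 56.9]
FC est [ 0.46580407 -0.22598671] yaw y -0.21559945316451534
t 14.62 tcp [ 476.5 -205.7  100.8] jaw 1.355 F [-0.1  0.1 -0.4] T [0.028 0.017 0.026] open 38.5 q6 -1.906
```

```bash
python3 -m creep '[[255,18,-0.8,0,0],[255,18,-0.8,0,0],[255,18,-0.8,0,0],[255,18,-0.8,0,0],[255,18,-0.8,20,0],[255,18,-0.8,50,0],[255,18,-0.8,60,0],[255,18,-0.8,60,0],[255,18,-0.8,60,0]]'
python3 -m creep '[[255,0,0,2,0],[255,0,0,4,0],[255,0,0,6,0],[255,0,0,6,0]]'
python3 -m creep '[[255,0,0,1,0],[255,0,0,2,0],[255,0,0,3,0],[255,0,0,3,0]]'
```

```text
t: 15.37
tool_pos: [0.459, -0.2027, 0.0407]
tool_rot: [-0.338, -3.122, -0.001]
contact_force: [-0.5, 0.2, 0.1]
opening: -0.0001
t: 15.7
tool_pos: [0.46, -0.2035, 0.0378]
tool_rot: [0.338, 3.122, -0.001]
contact_force: [-4.6, 2.1, 10.8]
opening: -0.0
t: 16.03
tool_pos: [0.4603, -0.2039, 0.0372]
tool_rot: [0.337, 3.123, -0.002]
contact_force: [-10.5, 4.6, 24.4]
opening: 0.0
```

```bash
python3 -m creep '[[255,0,0,-20,0],[140,-10,0,-35,0],[140,-10,0,-35,0],[140,-10,0,-35,0],[140,-10,0,-35,0],[140,-10,0,-35,0],[140,-10,0,0,0],[140,-10,0,9,0],[140,-10,0,9,0],[140,-10,0,9,0]]' 120
python3 -m creep '[[140,0,0,3,0],[140,0,0,3,0],[255,0,0,3,0],[255,0,0,3,0],[255,0,0,3,0],[255,0,0,3,0],[255,0,0,3,0],[255,0,0,3,0]]' 120
python3 -c "
from h import *
st()"
```

```text
t: 16.87
tool_pos: [0.4674, -0.2041, 0.0218]
tool_rot: [-0.338, -3.12, -0.003]
contact_force: [0.3, -0.5, -0.8]
opening: 0.0379
t: 17.53
tool_pos: [0.4696, -0.2053, 0.0217]
tool_rot: [0.338, 3.122, -0.001]
contact_force: [-1.2, 1.6, 6.2]
opening: 0.0228
t 17.53 tcp [ 469.6 -205.3   21.7] jaw 1.355 F [-1.2  1.6  6.2] T [ 0.226  0.328 -0.006] open 22.8 q6 -1.913
```

```bash
python3 -m creep '[[255,0,0,-10,0],[255,0,0,-40,0],[255,0,0,-70,0],[255,60,0,-80,0],[255,120,-10,-80,0],[255,120,-10,-80,0],[255,120,-10,-80,0],[255,120,-10,-60,0],[255,120,-10,-20,0],[255,120,-10,10,0],[255,120,-10,10,0]]'
python3 -c "
from h import *
st()"
python3 -m creep '[[255,0,0,3,0],[255,0,0,7,0],[255,0,0,12,0],[255,0,0,16,0],[255,0,0,18,0],[255,0,0,18,0]]' 20
python3 -c "
from h import *
st()"
```

```text
t: 18.45
tool_pos: [0.3452, -0.1856, 0.0047]
tool_rot: [-0.338, -3.114, -0.01]
contact_force: [-0.7, 1.3, -2.0]
opening: 0.0228
t 18.45 tcp [ 345.2 -185.6    4.7] jaw 1.355 F [-0.7  1.3 -2. ] T [0.079 0.045 0.014] open 22.8 q6 -2.039
t: 18.95
tool_pos: [0.3511, -0.1905, -0.0031]
tool_rot: [0.337, 3.123, -0.001]
contact_force: [-11.2, 5.9, 26.0]
opening: 0.023
t 18.95 tcp [ 351.1 -190.5   -3.1] jaw 1.356 F [-11.2   5.9  26. ] T [1.227 1.699 0.112] open 23.0 q6 -2.039
```

```bash
python3 -m creep '[[140,0,0,-3,0],[140,0,0,-6,0],[140,0,0,-6,0],[140,0,0,-30,0],[140,0,0,-70,0],[0,0,0,-100,0],[0,0,0,-120,0],[0,0,0,-120,0],[0,0,0,-120,0],[0,0,0,-120,0],[0,0,0,-120,0]]'
python3 - <<'E'
from h import *
st();c,im,o=plates(.022);st()
for p,a in o: go([*p,-.01],a)
E
```

```text
t: 19.87
tool_pos: [0.3485, -0.1882, 0.1103]
tool_rot: [-0.338, -3.121, -0.003]
contact_force: [-0.1, 1.4, -0.5]
opening: 0.0853
t 19.87 tcp [ 348.5 -188.2  110.3] jaw 1.355 F [-0.1  1.4 -0.5] T [0.099 0.038 0.014] open 85.3 q6 -2.039
plate 0.97 [268. 171.  30.  57.] [ 351.4 -191.4] 30.3 18.2 yaw -0.229
t 19.97 tcp [ 348.5 -188.3  110.4] jaw 1.355 F [ 0.1 -0.5  0.1] T [ 0.005 -0.042 -0.029] open 85.7 q6 -2.039
shift [ -3.9  -2.6 120.4] turn -1.558 q6 -2.039 alt turn 1.584
```

```bash
sed -i 's/v=g\[m>0\];t,_=.*/t=54/' h.py; python3 - <<'E'
from h import *
for k in(1,2):
  c,im,o=plates(.022)
for p,a in o: go([*p,-.01],a)
g=cv2.cvtColor(im,cv2.COLOR_RGB2GRAY);print(g[165:232:2,283].tolist())
E
```

```text
plate 0.83 [268. 171.  31.  57.] [ 349.5 -190.8] 36.5 18.7 yaw -0.229
plate 0.73 [267. 171.  31.  58.] [ 349.2 -191. ] 36.3 18.9 yaw -0.216
shift [ -0.7  -2.3 121.6] turn -1.57 q6 -2.039 alt turn 1.571
[59, 57, 46, 18, 23, 24, 29, 31, 59, 76, 77, 76, 120, 128, 136, 138, 137, 136, 136, 135, 134, 134, 137, 135, 136, 136, 134, 135, 142, 45, 44, 92, 93, 94]
```

```bash
python3 -m creep '[[70,-0.7,-2.3,0,0.13],[70,-0.7,-2.3,0,0.26],[70,-0.7,-2.3,0,0.39],[70,-0.7,-2.3,0,0.52],[70,-0.7,-2.3,0,0.65],[70,-0.7,-2.3,0,0.78],[70,-0.7,-2.3,0,0.91],[70,-0.7,-2.3,0,1.04],[70,-0.7,-2.3,0,1.17],[70,-0.7,-2.3,0,1.3],[70,-0.7,-2.3,0,1.43],[70,-0.7,-2.3,0,1.571]]'
python3 -m creep '[[70,0,0,0,0.05],[70,0,0,0,0.05],[70,0,0,0,0.05],[70,0,0,0,0.05]]'
python3 - <<'E'
from h import *
o0=st();c,im,o=plates(.022);R=Ro.from_rotvec(o0["tool_rot"]).as_matrix()
for p,a in o: go([*p,-.01],a)
E
```

```text
t: 21.17
tool_pos: [0.3496, -0.1914, 0.1121]
tool_rot: [-2.383, -2.047, 0.0]
contact_force: [0.6, 0.2, -0.7]
opening: 0.0618
t: 21.5
tool_pos: [0.3497, -0.1914, 0.1122]
tool_rot: [-2.426, -1.996, 0.0]
contact_force: [-0.6, 1.6, -0.6]
opening: 0.062
t 21.5 tcp [ 349.7 -191.4  112.2] jaw -0.194 F [-0.6  1.6 -0.6] T [ 0.011  0.015 -0.013] open 62.0 q6 -0.494
plate 0.73 [256. 177.  55.  37.] [ 349.5 -190.9] 36.8 19.2 yaw -0.231
shift [  0.4  -0.2 122.2] turn 0.037 q6 -0.494 alt turn -3.105
```

```bash
python3 -m creep '[[70,0,0,40,0.03],[70,0,0,80,0.03],[70,0,0,120,0.03],[70,0,0,130,0.03],[70,0,0,130,0.03],[70,0,0,130,0.03],[255,0,0,130,0.03],[255,0,0,130,0.03],[255,0,0,130,0.03],[255,0,0,130,0.03],[255,0,0,130,0.03],[255,0,0,130,0.03]]' 80
python3 -c "
from h import *
st()"
python3 -m creep '[[255,0,0,-20,0],[255,0,0,-60,0],[255,0,0,-100,0],[255,0,0,-140,0],[255,0,0,-180,0],[255,0,0,-180,0],[255,0,0,-180,0],[255,0,0,-180,0],[255,0,0,-180,0]]'
python3 - <<'E'
from h import *
o=st();prof()
go([.4703,-.2055,.16],FA)
E
```

```text
t: 22.6
tool_pos: [0.3522, -0.1935, -0.0143]
tool_rot: [2.452, 1.954, 0.002]
contact_force: [-0.9, 0.8, 6.3]
opening: 0.0434
t 22.6 tcp [ 352.2 -193.5  -14.3] jaw -0.225 F [-0.9  0.8  6.3] T [ 0.073  0.149 -0.014] open 43.4 q6 -0.463
t: 23.35
tool_pos: [0.349, -0.1908, 0.1609]
tool_rot: [-2.455, -1.957, 0.001]
contact_force: [0.6, 0.4, -0.9]
opening: 0.0438
t 23.35 tcp [ 349.  -190.8  160.9] jaw -0.225 F [ 0.6  0.4 -0.9] T [-0.04  -0.046 -0.018] open 43.8 q6 -0.463
268 rows200+ [82, 80, 81, 84, 81, 81, 81, 83, 81, 81, 81, 81, 82, 81, 81, 81, 79, 71, 57, 55, 57, 56, 61, 58, 58, 33, 21, 21] rows290+ [29, 20, 30, 87, 90, 90, 90, 89, 91, 90, 92, 89, 91]
283 rows200+ [84, 90, 92, 80, 81, 84, 82, 79, 83, 81, 81, 82, 78, 81, 83, 82, 83, 70, 62, 59, 59, 57, 57, 55, 56, 36, 22, 21] rows290+ [51, 32, 30, 89, 91, 90, 90, 88, 91, 91, 87, 90, 91]
298 rows200+ [91, 92, 89, 91, 92, 91, 84, 80, 83, 80, 83, 84, 84, 81, 81, 82, 80, 71, 58, 60, 59, 59, 57, 57, 57, 29, 19, 24] rows290+ [49, 35, 32, 88, 90, 92, 92, 90, 91, 90, 90, 89, 89]
r222 cols245+ [79, 80, 81, 80, 80, 81, 81, 82, 82, 85, 80, 84, 83, 81, 77, 80, 83, 82, 80, 82, 81, 81, 82, 81, 81, 83, 82, 82, 82, 83, 86, 82, 86, 92, 90, 89, 90, 90, 91, 90]
shift [ 12.7 121.8   0.2] turn -0.01 q6 -0.463 alt turn 3.132
```

```bash
cat >> h.py <<'E'
def hand(top=.0363,half=13,rows=(190,330)):
    "held module: x centre in tool frame from near-bottom edge and far-top edge at columns 270..296"
    c=ctrl.calibration("wrist");o=ctrl.get_obs();im=ctrl.get_image("wrist")
    P=o["tool_pos"];R=Ro.from_rotvec(o["tool_rot"]).as_matrix()
    for d in ctrl.outline_of("wrist","module0")[:4]:
        if d["mask"][275,283]:
            m=d["mask"];r=[np.where(m[:,k])[0] for k in range(268,298)];a=np.median([x.min() for x in r if len(x)]);b=np.median([x.max() for x in r if len(x)])+1
            cc=np.where(m[int(a)+4])[0]
            f=lambda u,v,z:(R.T@(p2w(c,(u,v),P[2]+z)-P)*1000).round(1)
            print("hand rows",a,b,"near bottom",f(283,a,top-.022),"far top",f(283,b,top),"-> x centre",f(283,a,top-.022)[0]-half,f(283,b,top)[0]+half,"y ends",f(cc.min(),a,top-.022)[1],f(cc.max()+1,a,top-.022)[1])
    return im
E
python3 - <<'E'
from h import *
im=hand()
E
python3 -m creep '[[255,13,40,0,-0.01],[255,13,80,0,-0.01],[255,13,120,0,-0.01],[255,13,122,0,-0.01],[255,13,122,0,-0.01],[255,13,122,0,-0.01],[255,13,122,0,-0.01]]'
python3 - <<'E'
from h import *
im=hand();st()
g=cv2.cvtColor(im,cv2.COLOR_RGB2GRAY)
o=ctrl.get_obs();c=ctrl.calibration("wrist");np.savez("p.npz",im=im,**{k:np.array(v) for k,v in c.items()},pos=o["tool_pos"],rot=o["tool_rot"])
v=cv2.resize(im[20:340,130:430],None,fx=1.85,fy=1.85,interpolation=cv2.INTER_CUBIC);cv2.imwrite("pics/p.png",v[:,:,::-1])
E
```

```text
hand rows 235.0 301.0 near bottom [ 14.7   0.6 -14.3] far top [-10.    0.6 -36.3] -> x centre 1.6999999999999993 3.0 y ends -22.8 23.5
t: 24.08
tool_pos: [0.4705, -0.2057, 0.1619]
tool_rot: [-2.447, -1.969, 0.001]
contact_force: [-0.1, 1.2, -1.4]
opening: 0.0432
hand rows 234.0 302.0 near bottom [ 15.3   0.6 -14.3] far top [-10.5   0.6 -36.3] -> x centre 2.3000000000000007 2.5 y ends -22.2 24.0
t 24.18 tcp [ 470.7 -205.9  162.6] jaw -0.216 F [-0.8  0.8 -0.7] T [ 0.033  0.027 -0.039] open 43.4 q6 -0.342
```

View pics/p.png

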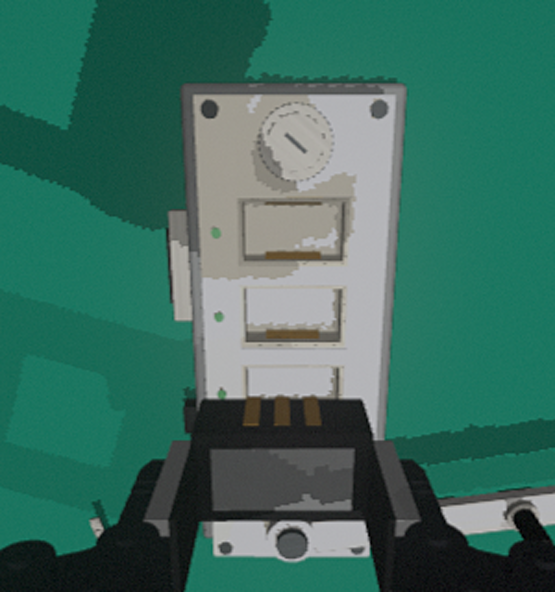

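```bash
python3 - <<'E'
from h import *
d=np.load("p.npz");c={k:d[k] for k in("fx","fy","cx","cy","R","t")};P=d["pos"];R=Ro.from_rotvec(d["rot"]).as_matrix()
w=lambda u:p2w(c,(u[0]/1.85+130-.23,u[1]/1.85+20-.23),.044)
A=np.array([w(u) for u in((240,199),(350,199),(347,263),(240,263))]);B=np.array([w(u) for u in((243,287),(346,287),(343,349),(243,349))])
L=np.array([w(u) for u in((216,232),(219,316),(222,393))])
f=lambda X:(R.T@(X-P)*1000).round(1)
for X in(A.mean(0),B.mean(0),*L,*A,*B):print(X.round(4)*1000,f(X))
print(A.mean(0)[:2]-FR@[0,.063],B.mean(0)[:2]-FR@[0,.021],[l[:2]-FR@np.array([-.0356,y]) for l,y in zip(L,(.063,.021,-.021))])
E
```

```text
[ 485.5 -166.7   44. ] [ 41.5   6.  118.6]
[ 476.3 -209.    44. ] [ -1.9   6.1 118.6]
[ 449.  -158.9   44. ] [ 41.2 -31.3 118.6]
[ 440.  -199.7   44. ] [ -0.5 -31.3 118.6]
[ 431.2 -240.8   44. ] [-42.6 -31.2 118.6]
[ 463.8 -146.4   44. ] [ 56.6 -19.5 118.6]
[ 514.2 -157.4   44. ] [ 56.6  32.1 118.6]
[ 507.4 -187.    44. ] [ 26.3  31.8 118.7]
[ 456.6 -175.9   44. ] [ 26.3 -20.2 118.6]
[ 455.3 -187.9   44. ] [ 14.3 -19.  118.6]
[ 504.8 -198.7   44. ] [ 14.4  31.7 118.7]
[ 497.5 -230.3   44. ] [-18.1  31.3 118.7]
[ 447.7 -219.4   44. ] [-18.1 -19.7 118.6]
[ 0.47205162 -0.22825198] [ 0.4718149  -0.22956033] [array([ 0.47029242, -0.22807887]), array([ 0.47032274, -0.22786591]), array([ 0.4704315 , -0.22790687])]
```

```bash
python3 -m creep '[[255,-3.1,5.3,0,0],[255,-3.1,5.3,0,0],[255,-3.1,5.3,40,0],[255,-3.1,5.3,80,0],[255,-3.1,5.3,110,0],[255,-3.1,5.3,126,0],[255,-3.1,5.3,126,0],[255,-3.1,5.3,126,0],[255,-3.1,5.3,126,0],[255,-3.1,5.3,126,0]]'
cat >> h.py <<'E'
def leds(im,c):
    "green LEDs on the plate: tool-frame mm on plane .044"
    hsv=cv2.cvtColor(im,cv2.COLOR_RGB2HSV);g=cv2.inRange(hsv,(45,50,80),(80,255,230))
    n,l,s,q=cv2.connectedComponentsWithStats(g);o=ctrl.get_obs();P=o["tool_pos"];R=Ro.from_rotvec(o["tool_rot"]).as_matrix()
    for i in range(1,n):
        if 15<s[i,4]<200: print("led",s[i,4],q[i].round(1),(R.T@(p2w(c,q[i],.044)-P)*1000).round(1))
E
python3 - <<'E'
from h import *
im=hand();c=ctrl.calibration("wrist");leds(im,c);st()
np.save("q.npy",im)
v=cv2.resize(im[130:330,180:390],None,fx=3,fy=3,interpolation=cv2.INTER_CUBIC)
cv2.imwrite("pics/q.png",v[:,:,::-1])
g=cv2.cvtColor(im,cv2.COLOR_RGB2GRAY)
for r in(225,215,205,195,185):print(r,g[r,215:350:3].tolist())
for k in(240,283,325):print(k,g[120:250:3,k].tolist())
E
```

```text
t: 25.02
tool_pos: [0.4777, -0.2112, 0.0388]
tool_rot: [2.444, 1.968, 0.002]
contact_force: [0.5, 0.1, -0.5]
opening: 0.0432
hand rows 235.0 302.0 near bottom [ 14.7   0.6 -14.3] far top [-10.6   0.6 -36.3] -> x centre 1.6999999999999993 2.4000000000000004 y ends -22.7 23.5
led 68 [205.  174.1] [ 45.1 -39.5  -5.8]
led 60 [211.  247.5] [  3.2 -39.5  -5.7]
t 25.12 tcp [ 477.4 -211.    38.4] jaw -0.215 F [ 0.5  0.6 -0.6] T [-0.014  0.011  0.058] open 43.8 q6 -0.344
225 [148, 147, 149, 148, 147, 126, 97, 72, 138, 134, 125, 126, 122, 121, 122, 122, 126, 123, 123, 123, 122, 125, 122, 123, 121, 122, 125, 122, 122, 122, 126, 126, 132, 137, 109, 74, 124, 147, 149, 148, 149, 148, 148, 147, 148]
215 [147, 148, 148, 149, 147, 145, 144, 145, 146, 146, 144, 145, 144, 145, 144, 144, 144, 144, 144, 145, 145, 144, 145, 145, 146, 145, 145, 143, 144, 145, 144, 145, 144, 146, 145, 145, 146, 145, 148, 149, 148, 149, 148, 146, 147]
205 [148, 148, 148, 149, 144, 143, 142, 144, 145, 145, 145, 145, 146, 146, 145, 144, 146, 146, 146, 145, 145, 147, 146, 145, 145, 145, 145, 146, 146, 145, 145, 146, 145, 146, 1
[... 433 characters left out ...]
73, 137, 172, 176, 175, 176, 175, 175, 176, 174]
240 [138, 139, 150, 148, 147, 148, 148, 143, 116, 147, 148, 148, 147, 146, 147, 147, 148, 146, 146, 145, 146, 146, 146, 138, 88, 88, 85, 135, 145, 145, 146, 146, 146, 146, 134, 122, 123, 123, 127, 23, 30, 31, 30, 29]
283 [116, 115, 114, 110, 140, 149, 149, 136, 112, 110, 148, 149, 148, 148, 148, 148, 148, 149, 147, 147, 147, 148, 128, 75, 77, 78, 86, 135, 145, 146, 145, 144, 144, 147, 137, 122, 124, 124, 85, 57, 57, 59, 55, 55]
325 [174, 174, 175, 175, 175, 173, 175, 155, 168, 161, 164, 177, 177, 175, 176, 175, 173, 173, 167, 172, 157, 173, 172, 175, 123, 122, 131, 132, 145, 146, 145, 145, 145, 131, 131, 134, 137, 139, 144, 30, 25, 27, 22, 28]
```

```bash
python3 - <<'E'
from h import *
c=ctrl.calibration("wrist");o=ctrl.get_obs();P=o["tool_pos"];R=Ro.from_rotvec(o["tool_rot"]).as_matrix()
for u in((234.5,225),(321.5,225),(234.5,190),(321.5,190),(283,223),(283,199.5),(283,142)):print(u,(R.T@(p2w(c,u,.044)-P)*1000).round(1))
im=np.load("q.npy");g=cv2.cvtColor(im,cv2.COLOR_RGB2GRAY);print(g[134:152,283].tolist(),g[192:206,283].tolist(),g[214:240,283].tolist(),g[228,222:240].tolist(),g[228,312:330].tolist())
E
```

```text
(234.5, 225) [ 16.8 -25.7  -5.7]
(321.5, 225) [16.7 21.6 -5.5]
(234.5, 190) [ 36.6 -24.8  -5.7]
(321.5, 190) [36.5 20.8 -5.5]
(283, 223) [17.9  0.6 -5.6]
(283, 199.5) [31.3  0.6 -5.6]
(283, 142) [61.4  0.6 -5.6]
[136, 149, 148, 147, 149, 149, 149, 136, 143, 119, 112, 118, 75, 110, 146, 150, 148, 147] [77, 77, 74, 78, 88, 88, 86, 133, 137, 135, 135, 137, 145, 146] [144, 144, 144, 145, 143, 147, 126, 110, 137, 146, 127, 122, 123, 123, 124, 122, 122, 124, 123, 127, 85, 60, 55, 57, 61, 56] [149, 147, 147, 148, 148, 148, 142, 132, 125, 128, 123, 98, 70, 73, 70, 83, 110, 124] [124, 122, 122, 125, 120, 98, 70, 70, 74, 106, 128, 125, 126, 137, 148, 149, 149, 148]
```

View pics/q.png

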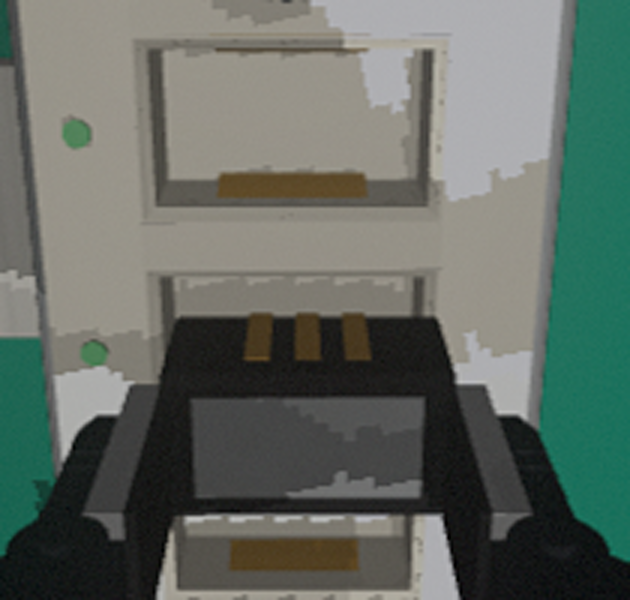

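```bash
python3 -m creep '[[255,1.3,-3,0,0],[255,1.3,-3,2,0],[255,1.3,-3,4,0],[255,1.3,-3,4,0],[255,1.3,-3,4,0],[255,1.3,-3,4,0]]' 
python3 - <<'E'
from h import *
st();go([.47475,-.2091,.034])
im=hand();c=ctrl.calibration("wrist");leds(im,c)
g=cv2.cvtColor(im,cv2.COLOR_RGB2GRAY);print(g[228,222:240].tolist(),g[228,312:336].tolist(),g[205:240,283].tolist())
E
```

```text
t: 25.62
tool_pos: [0.4733, -0.2082, 0.0322]
tool_rot: [-2.447, -1.97, 0.0]
contact_force: [0.0, 0.0, -0.7]
opening: 0.0433
t 25.62 tcp [ 473.3 -208.2   32.2] jaw -0.215 F [ 0.   0.  -0.7] T [-0.014 -0.017 -0.007] open 43.3 q6 -0.343
shift [-0.6  1.6 -1.8] turn 0 q6 -0.343 alt turn 0.0
hand rows 234.0 302.0 near bottom [ 15.3   0.6 -14.3] far top [-10.5   0.6 -36.3] -> x centre 2.3000000000000007 2.5 y ends -22.7 24.0
led 75 [212.2 181.2] [ 42.9 -34.7 -11.7]
led 21 [193.3 251. ] [  4.2 -47.7 -11.7]
led 61 [217.9 256.3] [  0.9 -34.6 -11.7]
[147, 147, 148, 148, 148, 149, 147, 147, 146, 148, 148, 147, 148, 145, 138, 137, 138, 138] [139, 141, 140, 140, 140, 139, 138, 141, 139, 139, 139, 140, 139, 140, 140, 141, 140, 141, 139, 139, 140, 138, 139, 138] [81, 99, 136, 137, 135, 135, 137, 144, 144, 145, 144, 145, 145, 145, 144, 144, 143, 144, 146, 144, 143, 144, 146, 135, 112, 118, 124, 124, 127, 85, 59, 58, 57, 60, 58]
```

```bash
python3 -m creep '[[255,-0.9,1.7,0,0],[255,-0.9,1.7,0,0],[255,-0.9,1.7,0,0],[255,-0.9,1.7,0,0]]' 
python3 - <<'E'
from h import *
st()
for i in range(2):
  im=hand();c=ctrl.calibration("wrist");leds(im,c)
E
```

```text
t: 26.05
tool_pos: [0.4749, -0.2095, 0.0323]
tool_rot: [2.447, 1.97, 0.0]
contact_force: [0.2, 0.0, -1.1]
opening: 0.0432
t 26.05 tcp [ 474.9 -209.5   32.3] jaw -0.215 F [ 0.2  0.  -1.1] T [ 0.015 -0.057  0.024] open 43.2 q6 -0.344
hand rows 235.0 302.0 near bottom [ 14.8   0.6 -14.3] far top [-10.5   0.6 -36.3] -> x centre 1.8000000000000007 2.5 y ends -22.8 23.5
led 78 [208.4 179.4] [ 43.9 -36.6 -11.7]
led 62 [214.2 254.6] [  2.  -36.5 -11.7]
hand rows 234.0 302.0 near bottom [ 15.3   0.6 -14.3] far top [-10.5   0.6 -36.3] -> x centre 2.3000000000000007 2.5 y ends -22.2 23.5
led 78 [208.5 179.5] [ 43.8 -36.5 -11.7]
led 61 [214.3 254.6] [  2.  -36.5 -11.7]
```

```bash
python3 -m creep '[[255,0,0,1,0],[255,0,0,2,0],[255,0,0,3,0],[255,0,0,4,0],[255,0,0,4,0],[255,0,0,4,0]]' 
python3 -m creep '[[255,0,0,1,0],[255,0,0,2,0],[255,0,0,3,0],[255,0,0,3,0]]'
```

```text
t: 26.75
tool_pos: [0.4747, -0.2094, 0.0282]
tool_rot: [-2.447, -1.97, 0.0]
contact_force: [0.0, -0.1, -0.5]
opening: 0.0439
t: 27.08
tool_pos: [0.4746, -0.2094, 0.025]
tool_rot: [-2.447, -1.97, 0.0]
contact_force: [-0.7, -0.6, -0.2]
opening: 0.0434
```

```bash
python3 -m creep '[[255,0,0,2,0],[255,0,0,4,0],[255,0,0,6,0],[255,0,0,6,0]]' 
python3 -m creep '[[255,0,0,1,0],[255,0,0,2,0],[255,0,0,3,0],[255,0,0,3,0]]'
python3 -m creep '[[255,0,0,1,0],[255,0,0,2,0],[255,0,0,2,0]]'
```

```text
t: 27.42
tool_pos: [0.4744, -0.2093, 0.0186]
tool_rot: [-2.446, -1.97, 0.001]
contact_force: [-1.0, 0.8, -0.6]
opening: 0.0438
t: 27.75
tool_pos: [0.4751, -0.2097, 0.0165]
tool_rot: [2.446, 1.97, 0.0]
contact_force: [1.1, 0.1, 0.4]
opening: 0.0434
t: 28.0
tool_pos: [0.4752, -0.2097, 0.0164]
tool_rot: [-2.446, -1.97, 0.0]
contact_force: [-6.4, 3.1, 13.1]
opening: 0.0437
```

```bash
python3 -m creep '[[255,0,0,-3,0],[90,0,0,-3,0],[90,0,0,-3,0],[90,0,0,-5,0],[90,0,0,-30,0],[255,3,0,-30,0],[255,3,0,-30,0],[255,3,0,-30,0],[255,3,0,-30,0],[255,3,0,-30,0],[255,3,0,-22,0],[255,3,0,-22,0]]' 
python3 -c "
from h import *
st()"
python3 -m creep '[[255,0,0,2,0],[255,0,0,4,0],[255,0,0,6,0],[255,0,0,6,0]]'
python3 -m creep '[[255,0,0,2,0],[255,0,0,4,0],[255,0,0,4,0]]'
```

```text
t: 29.0
tool_pos: [0.4742, -0.2058, 0.0342]
tool_rot: [-2.445, -1.968, 0.002]
contact_force: [-0.1, 0.5, -0.3]
opening: -0.0004
t 29.0 tcp [ 474.2 -205.8   34.2] jaw -0.215 F [-0.1  0.5 -0.3] T [ 0.063  0.017 -0.052] open -0.4 q6 -0.338
t: 29.33
tool_pos: [0.4752, -0.2063, 0.0297]
tool_rot: [-2.446, -1.97, 0.0]
contact_force: [-0.2, 0.4, 1.0]
opening: -0.0
t: 29.58
tool_pos: [0.4756, -0.2066, 0.0262]
tool_rot: [2.447, 1.97, 0.0]
contact_force: [0.0, 1.1, 0.5]
opening: -0.0
```

```bash
python3 -m creep '[[255,0,0,1,0],[255,0,0,2,0],[255,0,0,3,0],[255,0,0,3,0]]' | grep -E "pos|force"
python3 -m creep '[[255,0,0,1,0],[255,0,0,2,0],[255,0,0,2,0]]'| grep -E "pos|force"
python3 -m creep '[[255,0,0,1,0],[255,0,0,2,0],[255,0,0,2,0]]'| grep -E "pos|force"
python3 -m creep '[[255,0,0,1,0],[255,0,0,1,0]]'| grep -E "pos|force"
```

```text
tool_pos: [0.4754, -0.2064, 0.023]
contact_force: [0.4, 0.8, 0.3]
tool_pos: [0.4753, -0.2064, 0.021]
contact_force: [-0.6, 0.9, -0.0]
tool_pos: [0.4755, -0.2065, 0.0202]
contact_force: [-3.6, 2.1, 7.2]
tool_pos: [0.4755, -0.2066, 0.0202]
contact_force: [-6.4, 3.3, 13.9]
```

```bash
python3 -m creep '[[255,0,0,-40,0],[70,0,0,-80,0],[70,0,0,-120,0],[70,406,-68,-160,0],[70,406,-68,-160,0],[70,406,-68,-160,0],[70,406,-68,-160,0],[70,406,-68,-160,0],[70,406,-68,-160,0],[70,406,-68,-160,0],[70,406,-68,-160,0],[70,406,-68,-160,0]]' 80
python3 -m creep '[[70,0,0,0,0],[70,0,0,0,0],[70,0,0,0,0],[70,0,0,0,0]]'
python3 - <<'E'
from h import *
st();c,im,o=plates()
for p,a in o: go([*p,.11],a)
E
```

```text
t: 31.58
tool_pos: [0.4933, 0.1683, 0.1747]
tool_rot: [2.447, 1.97, 0.0]
contact_force: [1.2, -0.3, -0.1]
opening: 0.0617
t: 31.92
tool_pos: [0.4936, 0.1652, 0.174]
tool_rot: [-2.448, -1.969, 0.002]
contact_force: [-0.1, 0.2, -0.4]
opening: 0.0622
t 31.92 tcp [493.6 165.2 174. ] jaw -0.216 F [-0.1  0.2 -0.4] T [-0.028  0.065  0.04 ] open 62.2 q6 0.397
plate 0.78 [340.  88.  41.  58.] [575.2 213.7] 40.7 21.3 yaw -1.534
plate 0.61 [226.  72.  42.  59.] [479.  245.5] 36.2 18.5 yaw 1.515
shift [65.3 69.  64.1] turn 1.316 q6 0.397 alt turn -1.825
shift [ 75.5 -31.7  64.2] turn 1.409 q6 0.397 alt turn -1.733
```

```bash
python3 -m creep '[[70,75,-32,64,0.12],[70,75,-32,64,0.24],[70,75,-32,64,0.36],[70,75,-32,64,0.48],[70,75,-32,64,0.6],[70,75,-32,64,0.72],[70,75,-32,64,0.84],[70,75,-32,64,0.96],[70,75,-32,64,1.08],[70,75,-32,64,1.2],[70,75,-32,64,1.32],[70,75,-32,64,1.409]]'
python3 -m creep '[[70,0,0,0,0],[70,0,0,0,0],[70,0,0,0,0],[70,0,0,0,0]]'
python3 - <<'E'
from h import *
st();c,im,o=plates();np.save("r.npy",im)
for p,a in o: go([*p,.004],a)
for d in ctrl.outline_of("wrist","choke"): print("choke",d["conf"],p2w(c,np.array(d["rect"][:2])+np.array(d["rect"][2:])/2,.026),d["rect"])
E
```

```text
t: 33.02
tool_pos: [0.4788, 0.2451, 0.1104]
tool_rot: [3.14, -0.096, -0.0]
contact_force: [0.2, -0.3, -0.2]
opening: 0.0621
t: 33.35
tool_pos: [0.4786, 0.246, 0.1105]
tool_rot: [-3.141, 0.083, 0.0]
contact_force: [-0.2, 0.4, 0.2]
opening: 0.062
t 33.35 tcp [478.6 246.  110.5] jaw -1.623 F [-0.2  0.4  0.2] T [ 0.033 -0.029 -0.019] open 62.0 q6 1.96
plate 0.77 [291.  46.  68.  50.] [576.3 212.1] 44.8 24.0 yaw -1.532
plate 0.58 [254. 182.  57.  40.] [479.  244.8] 36.8 17.5 yaw 1.519
shift [ 99.4  28.9 106.5] turn -0.091 q6 1.96 alt turn 3.051
shift [  0.5   1.3 106.5] turn -0.001 q6 1.96 alt turn 3.141
choke 0.87 [0.52839691 0.19805338 0.026     ] [320.8, 120.3, 37.7, 36.3]
```

```bash
python3 -m creep '[[70,0.5,1,40,0],[70,0.5,1,80,0],[70,0.5,1,107,0],[70,0.5,1,107,0],[70,0.5,1,107,0],[70,0.5,1,107,0],[255,0.5,1,107,0],[255,0.5,1,107,0],[255,0.5,1,107,0],[255,0.5,1,107,0],[255,0.5,1,107,0],[255,0.5,1,107,0]]' 80
python3 -m creep '[[255,0,0,-20,0],[255,0,0,-60,0],[255,0,0,-100,0],[255,0,0,-140,0],[255,0,0,-140,0],[255,0,0,-140,0],[255,0,0,-140,0]]'
python3 - <<'E'
from h import *
st();im=hand()
R=None
go([*(np.array([.4749,-.2095])-FR@[0,.042]),.144],FA)
E
```

```text
t: 34.5
tool_pos: [0.4819, 0.2465, 0.0072]
tool_rot: [-3.138, 0.083, -0.01]
contact_force: [-0.5, 0.6, 6.8]
opening: 0.0431
t: 35.08
tool_pos: [0.4791, 0.2454, 0.1443]
tool_rot: [-3.14, 0.083, -0.002]
contact_force: [-1.0, -0.3, -1.5]
opening: 0.0427
t 35.08 tcp [479.1 245.4 144.3] jaw -1.624 F [-1.  -0.3 -1.5] T [-0.003  0.001  0.014] open 42.7 q6 1.959
hand rows 241.0 305.0 near bottom [ 12.    1.3 -14.3] far top [-11.5   1.3 -36.3] -> x centre -1.0 1.5 y ends -21.2 23.8
shift [ 14.4 495.4  -1.6] turn -1.409 q6 1.959 alt turn 1.733
```

```bash
python3 -m creep '[[255,14,495,0,-0.12],[255,14,495,0,-0.24],[255,14,495,0,-0.36],[255,14,495,0,-0.48],[255,14,495,0,-0.6],[255,14,495,0,-0.72],[255,14,495,0,-0.84],[255,14,495,0,-0.96],[255,14,495,0,-1.08],[255,14,495,0,-1.2],[255,14,495,0,-1.32],[255,14,495,0,-1.409]]'
python3 -m creep '[[255,0,0,0,0],[255,0,0,0,0],[255,0,0,0,0],[255,0,0,0,0]]'
python3 - <<'E'
from h import *
st();im=hand(.0328)
go([*(np.array([.4749,-.2095])-FR@[0,.042]),.0425],FA)
c=ctrl.calibration("wrist");leds(im,c)
E
```

```text
t: 36.18
tool_pos: [0.4671, -0.1976, 0.1415]
tool_rot: [-2.524, -1.865, 0.002]
contact_force: [0.6, 0.8, -0.4]
opening: 0.0428
t: 36.52
tool_pos: [0.4681, -0.1951, 0.1424]
tool_rot: [-2.529, -1.86, 0.001]
contact_force: [-0.1, 0.5, -0.9]
opening: 0.0427
t 36.52 tcp [ 468.1 -195.1  142.4] jaw -0.303 F [-0.1  0.5 -0.9] T [ 0.01  -0.081 -0.025] open 42.7 q6 -0.239
hand rows 240.0 305.0 near bottom [ 10.3   0.7 -10.8] far top [-14.8   0.7 -32.8] -> x centre -2.6999999999999993 -1.8000000000000007 y ends -22.8 24.2
shift [-53.8  14.1 100.5] turn -0.087 q6 -0.239 alt turn 3.055
led 22 [246.9 163.9] [ 28.6 -29.4  99.1]
led 20 [252.7 210.8] [-13.4 -25.7  99.1]
```

```bash
python3 - <<'E'
from h import *
go([*(np.array([.4749,-.2095])-FR@[0,.0376]),.040],FA)
E
```

```text
shift [-49.4  13.7 103. ] turn -0.087 q6 -0.239 alt turn 3.055
```

```bash
python3 -m creep '[[255,-49,13.7,0,-0.087],[255,-49,13.7,0,-0.087],[255,-49,13.7,30,-0.087],[255,-49,13.7,70,-0.087],[255,-49,13.7,95,-0.087],[255,-49,13.7,103,-0.087],[255,-49,13.7,103,-0.087],[255,-49,13.7,103,-0.087],[255,-49,13.7,103,-0.087],[255,-49,13.7,103,-0.087]]'
python3 - <<'E'
from h import *
st();im=hand(.0328);im=hand(.0328)
c=ctrl.calibration("wrist");leds(im,c)
go([*(np.array([.4749,-.2095])-FR@[0,.0376]),.040],FA)
E
```

```text
t: 37.45
tool_pos: [0.4688, -0.2483, 0.0433]
tool_rot: [2.445, 1.966, 0.002]
contact_force: [0.6, 0.1, -1.4]
opening: 0.0428
t 37.45 tcp [ 468.8 -248.3   43.3] jaw -0.216 F [ 0.6  0.1 -1.4] T [-0.031 -0.011  0.003] open 42.8 q6 -0.411
hand rows 240.5 305.0 near bottom [  9.9   0.7 -10.8] far top [-14.9   0.6 -32.8] -> x centre -3.0999999999999996 -1.9000000000000004 y ends -22.4 23.7
hand rows 240.0 306.0 near bottom [ 10.2   0.6 -10.8] far top [-15.4   0.6 -32.8] -> x centre -2.8000000000000007 -2.4000000000000004 y ends -22.9 23.7
led 83 [203.2  96.5] [ 82.8 -38.2  -2.3]
led 66 [209.7 179.9] [ 41.1 -38.1  -2.3]
led 53 [214.9 250.6] [ -0.5 -38.2  -2.3]
shift [ 1.3 -1.2  1.8] turn -0.001 q6 -0.411 alt turn 3.14
```

```bash
python3 -m creep '[[255,1.9,-1.5,0,0],[255,1.9,-1.5,2,0],[255,1.9,-1.5,4,0],[255,1.9,-1.5,4,0],[255,1.9,-1.5,4,0],[255,1.9,-1.5,4,0]]'
python3 - <<'E'
from h import *
st();im=hand(.0328);im=hand(.0328)
c=ctrl.calibration("wrist");leds(im,c)
go([*(np.array([.4749,-.2095])-FR@[0,.0376]),.040],FA)
E
```

```text
t: 38.15
tool_pos: [0.4659, -0.2451, 0.0365]
tool_rot: [-2.448, -1.968, 0.0]
contact_force: [-0.5, 0.4, -0.5]
opening: 0.0427
t 38.15 tcp [ 465.9 -245.1   36.5] jaw -0.217 F [-0.5  0.4 -0.5] T [-0.041  0.085  0.029] open 42.7 q6 -0.409
hand rows 241.0 305.0 near bottom [  9.6   0.6 -10.8] far top [-14.8   0.6 -32.8] -> x centre -3.4000000000000004 -1.8000000000000007 y ends -22.4 23.6
hand rows 241.0 305.0 near bottom [  9.6   0.7 -10.8] far top [-14.8   0.6 -32.8] -> x centre -3.4000000000000004 -1.8000000000000007 y ends -22.4 23.7
led 91 [206.5 102. ] [ 80.4 -35.6  -7.4]
led 68 [213.  187.1] [ 38.6 -35.5  -7.4]
led 57 [218.5 259.5] [ -3.4 -35.4  -7.3]
shift [-0.8  1.1 -3.3] turn -0.001 q6 -0.409 alt turn 3.14
```

```bash
python3 -m creep '[[255,-0.6,1.1,0,0],[255,-0.6,1.1,0,0],[255,-0.6,1.1,0,0],[255,-0.6,1.1,0,0]]' | grep pos
python3 - <<'E'
from h import *
st();im=hand(.0328)
c=ctrl.calibration("wrist");leds(im,c)
go([*(np.array([.4749,-.2095])-FR@[0,.0376]),.040],FA)
E
python3 -m creep '[[255,0,0,2,0],[255,0,0,4,0],[255,0,0,5,0],[255,0,0,6,0],[255,0,0,6,0],[255,0,0,6,0]]' | grep -E "pos|force"
```

```text
tool_pos: [0.4669, -0.246, 0.0366]
t 38.68 tcp [ 466.9 -246.    36.6] jaw -0.217 F [ 0.2 -0.2 -0.6] T [-0.058  0.044  0.027] open 43.1 q6 -0.409
hand rows 241.0 305.0 near bottom [  9.7   0.6 -10.8] far top [-14.8   0.6 -32.8] -> x centre -3.3000000000000007 -1.8000000000000007 y ends -22.4 24.2
led 88 [204.3 100.7] [ 81.  -36.6  -7.4]
led 66 [210.9 186.1] [ 39.2 -36.6  -7.4]
led 55 [216.3 258.4] [ -2.7 -36.6  -7.4]
shift [-0.3  0.  -3.4] turn -0.001 q6 -0.409 alt turn 3.14
tool_pos: [0.4668, -0.2459, 0.0305]
contact_force: [-0.3, 0.1, -0.9]
```

```bash
python3 -m creep '[[255,0,0,2,0],[255,0,0,4,0],[255,0,0,6,0],[255,0,0,6,0]]' | grep -E "pos|force"
python3 -m creep '[[255,0,0,2,0],[255,0,0,4,0],[255,0,0,4,0]]' | grep -E "pos|force"
python3 -m creep '[[255,0,0,1,0],[255,0,0,2,0],[255,0,0,3,0],[255,0,0,3,0]]' | grep -E "pos|force"
```

```text
tool_pos: [0.4665, -0.2457, 0.024]
contact_force: [0.8, 0.3, -0.9]
tool_pos: [0.467, -0.2459, 0.0204]
contact_force: [-0.1, -0.2, -0.5]
tool_pos: [0.4671, -0.246, 0.0176]
contact_force: [0.1, -0.4, 0.3]
```

```bash
python3 -m creep '[[90,0,0,0,0],[90,0,0,0,0],[90,0,0,0,0],[90,0,0,-30,0],[255,0,0,-30,0],[255,0,0,-30,0],[255,0,0,-30,0],[255,0,0,-30,0],[255,0,0,-30,0],[255,0,0,-10,0],[255,0,0,-10,0],[255,0,0,-10,0]]' | grep -E "pos|force|open"
python3 -m creep '[[255,0,0,1,0],[255,0,0,2,0],[255,0,0,3,0],[255,0,0,3,0]]' | grep -E "pos|force"
python3 -m creep '[[255,0,0,1,0],[255,0,0,2,0],[255,0,0,3,0],[255,0,0,3,0]]' | grep -E "pos|force"
python3 -m creep '[[255,0,0,1,0],[255,0,0,2,0],[255,0,0,2,0]]' | grep -E "pos|force"
```

```text
tool_pos: [0.4654, -0.2449, 0.0258]
contact_force: [0.1, 0.1, 0.7]
opening: -0.0001
tool_pos: [0.4671, -0.2461, 0.0249]
contact_force: [0.1, -0.2, 0.6]
tool_pos: [0.4669, -0.246, 0.0216]
contact_force: [-0.4, 0.3, 0.1]
tool_pos: [0.4672, -0.2462, 0.0203]
contact_force: [-0.8, 0.6, 5.0]
```

```bash
python3 -m creep '[[255,0,0,1,0],[255,0,0,2,0],[255,0,0,2,0]]' | grep -E "pos|force"
python3 -m creep '[[255,0,0,-40,0],[70,0,0,-80,0],[70,0,0,-120,0],[70,430,-60,-160,0],[70,430,-60,-160,0],[70,430,-60,-160,0],[70,430,-60,-160,0],[70,430,-60,-160,0],[70,430,-60,-160,0],[70,430,-60,-160,0],[70,430,-60,-160,0],[70,430,-60,-160,0]]' 80
python3 -m creep '[[70,0,0,0,0],[70,0,0,0,0],[70,0,0,0,0],[70,0,0,0,0]]' >/dev/null
sed -i 's/t=54$/t,_=cv2.threshold(cv2.GaussianBlur(g,(3,3),0)[m>0].reshape(-1,1),0,255,cv2.THRESH_OTSU) if OTSU else (54,0)/; 1i OTSU=True' h.py
python3 - <<'E'
import h
from h import *
st()
for h.OTSU in(True,False):
  c,im,o=plates()
  for p,a in o: go([*p,.11],a)
np.save("s.npy",im)
for d in ctrl.outline_of("wrist","choke"): print("choke",d["conf"],p2w(c,np.array(d["rect"][:2])+np.array(d["rect"][2:])/2,.026),d["rect"])
E
```

```text
tool_pos: [0.4673, -0.2462, 0.0202]
contact_force: [-6.0, 5.0, 17.3]
t: 43.37
tool_pos: [0.4954, 0.1284, 0.1719]
tool_rot: [2.448, 1.968, 0.0]
contact_force: [1.1, -0.1, 0.1]
opening: 0.0621
t 43.7 tcp [495.7 125.3 171.4] jaw -0.218 F [ 0.1 -1.2 -0.2] T [0.017 0.01  0.011] open 62.2 q6 0.32
plate 0.85 [334.  38.  40.  63.] [576.2 211.9] 36.1 18.4 yaw -1.534
shift [102.3  59.6  61.5] turn 1.315 q6 0.32 alt turn -1.827
plate 0.78 [331.  40.  42.  61.] [575.3 210.9] 38.9 21.3 yaw -1.545
plate 0.24 [282. 339.  78.  47.] [ 491.7 -103.6] 91.1 55.1 yaw -0.219
shift [100.9  58.9  61.8] turn 1.326 q6 0.32 alt turn -1.815
shift [-224.2   45.5   61.8] turn -0.0 q6 0.32 alt turn 3.141
choke 0.56 [0.52796002 0.19938627 0.026     ] [282.2, 83.8, 32.7, 30.3]
```

```bash
python3 -m creep '[[70,102,59.5,60,0.12],[70,102,59.5,60,0.24],[70,102,59.5,60,0.36],[70,102,59.5,60,0.48],[70,102,59.5,60,0.6],[70,102,59.5,60,0.72],[70,102,59.5,60,0.84],[70,102,59.5,60,0.96],[70,102,59.5,60,1.08],[70,102,59.5,60,1.2],[70,102,59.5,60,1.315],[70,102,59.5,60,1.315]]' >/dev/null
python3 -m creep '[[70,0,0,0,0],[70,0,0,0,0],[70,0,0,0,0],[70,0,0,0,0]]' >/dev/null
python3 - <<'E'
from h import *
st();c,im,o=plates()
for p,a in o: go([*p,.002],a)
E
```

```text
t 45.28 tcp [576.  213.1 112. ] jaw -1.531 F [-0.  -0.6 -0.9] T [-0.023 -0.002 -0.027] open 62.0 q6 1.764
plate 0.57 [255. 184.  62.  39.] [576.7 211.7] 36.0 17.6 yaw -1.53
shift [  0.7   1.5 110. ] turn -0.001 q6 1.764 alt turn 3.141
```

```bash
python3 -m creep '[[70,2,1.4,40,0],[70,2,1.4,80,0],[70,2,1.4,110,0],[70,2,1.4,110,0],[70,2,1.4,110,0],[70,2,1.4,110,0],[255,2,1.4,110,0],[255,2,1.4,110,0],[255,2,1.4,110,0],[255,2,1.4,110,0],[255,2,1.4,110,0],[255,2,1.4,110,0]]' 80
python3 -m creep '[[255,0,0,-20,0],[255,0,0,-60,0],[255,0,0,-100,0],[255,0,0,-140,0],[255,0,0,-140,0],[255,0,0,-140,0],[255,0,0,-140,0]]' | grep -E "open"
python3 - <<'E'
from h import *
st();im=hand(.034)
go([*(np.array([.4749,-.2095])+FR@[0,.042]),.144],FA)
E
```

```text
t: 46.38
tool_pos: [0.5811, 0.2126, 0.0062]
tool_rot: [-3.14, -0.062, -0.01]
contact_force: [0.0, 0.4, 6.0]
opening: 0.043
opening: 0.0432
t 46.97 tcp [578.3 211.9 143.1] jaw -1.531 F [ 0.4  0.5 -1.4] T [-0.036  0.065 -0.052] open 43.2 q6 1.762
shift [-107.9  376.1   -3.2] turn -1.316 q6 1.762 alt turn 1.825
```

```bash
python3 -m creep '[[255,-108,376,-3,-0.12],[255,-108,376,-3,-0.24],[255,-108,376,-3,-0.36],[255,-108,376,-3,-0.48],[255,-108,376,-3,-0.6],[255,-108,376,-3,-0.72],[255,-108,376,-3,-0.84],[255,-108,376,-3,-0.96],[255,-108,376,-3,-1.08],[255,-108,376,-3,-1.2],[255,-108,376,-3,-1.316],[255,-108,376,-3,-1.316]]' >/dev/null
python3 -m creep '[[255,0,0,0,0],[255,0,0,0,0],[255,0,0,0,0],[255,0,0,0,0]]'|grep pos
python3 - <<'E'
from h import *
st();im=hand(.034);im=hand(.034)
go([*(np.array([.4749,-.2095])+FR@[0,.042]),.040],FA)
c=ctrl.calibration("wrist");leds(im,c)
print([(d["rect"],round(d["conf"],2)) for d in ctrl.boxes_of("wrist","module0")])
E
```

```text
tool_pos: [0.4847, -0.1674, 0.1443]
t 48.4 tcp [ 484.7 -167.4  144.3] jaw -0.215 F [-0.2 -0.3 -0.4] T [ 0.046 -0.008 -0.01 ] open 43.1 q6 -0.262
hand rows 244.0 309.0 near bottom [  8.4   0.6 -12. ] far top [-16.3   0.6 -34. ] -> x centre -4.6 -3.3000000000000007 y ends -22.8 24.1
hand rows 243.0 309.0 near bottom [  9.1   0.6 -12. ] far top [-16.2   0.6 -34. ] -> x centre -3.9000000000000004 -3.1999999999999993 y ends -22.3 23.5
shift [ -1.   -0.9 105. ] turn 0.0 q6 -0.263 alt turn -3.141
led 21 [239. 195.] [  0.7 -37.5 101. ]
led 19 [240.8 238.6] [-41.2 -37.7 101. ]
[([258.3, 224.8, 51.0, 18.5], 0.78), ([268.5, 322.8, 228.4, 46.6], 0.7), ([238.1, 241.8, 93.8, 67.8], 0.58), ([211.5, 112.1, 286.5, 256.9], 0.58)]
```

```bash
python3 -m creep '[[255,5,-0.9,0,0],[255,5,-0.9,40,0],[255,5,-0.9,70,0],[255,5,-0.9,95,0],[255,5,-0.9,105,0],[255,5,-0.9,105,0],[255,5,-0.9,105,0],[255,5,-0.9,105,0],[255,5,-0.9,105,0]]' | grep -E "pos|force"
python3 - <<'E'
from h import *
st();im=hand(.034);im=hand(.034)
go([*(np.array([.4749,-.2095])+FR@[0,.048]),.040],FA)
c=ctrl.calibration("wrist");leds(im,c)
E
```

```text
tool_pos: [0.4868, -0.1639, 0.0424]
contact_force: [0.1, 0.3, -0.5]
t 49.4 tcp [ 486.8 -163.9   42.4] jaw -0.216 F [ 0.1  0.3 -0.5] T [-0.02  -0.001 -0.029] open 43.0 q6 -0.254
hand rows 243.0 309.0 near bottom [  9.1   0.6 -12. ] far top [-16.3   0.6 -34. ] -> x centre -3.9000000000000004 -3.3000000000000007 y ends -22.8 23.6
hand rows 244.0 309.0 near bottom [  8.4   0.6 -12. ] far top [-16.3   0.6 -34. ] -> x centre -4.6 -3.3000000000000007 y ends -22.3 23.6
shift [ 0.6 -0.8  1.2] turn -0.0 q6 -0.254 alt turn 3.141
led 49 [215.7 254.9] [ -2.9 -37.8  -2.9]
```

```bash
python3 -m creep '[[255,0.8,-1,0,0],[255,0.8,-1,2,0],[255,0.8,-1,4,0],[255,0.8,-1,4,0],[255,0.8,-1,4,0],[255,0.8,-1,4,0]]' | grep -E "pos|force"
python3 - <<'E'
from h import *
st();im=hand(.034);im=hand(.034)
go([*(np.array([.4749,-.2095])+FR@[0,.048]),.040],FA)
c=ctrl.calibration("wrist");leds(im,c)
E
```

```text
tool_pos: [0.4842, -0.162, 0.0358]
contact_force: [-0.4, 0.2, -0.9]
t 50.1 tcp [ 484.2 -162.    35.8] jaw -0.215 F [-0.4  0.2 -0.9] T [ 0.024 -0.025 -0.019] open 43.1 q6 -0.253
hand rows 247.0 309.0 near bottom [  6.7   0.6 -12. ] far top [-16.3   0.6 -34. ] -> x centre -6.3 -3.3000000000000007 y ends -22.9 24.7
hand rows 247.0 309.0 near bottom [  6.7   0.7 -12. ] far top [-16.3   0.6 -34. ] -> x centre -6.3 -3.3000000000000007 y ends -23.4 24.2
shift [-0.4  0.9 -4. ] turn -0.0 q6 -0.253 alt turn 3.141
led 56 [217.9 261.6] [ -4.4 -35.7  -8. ]
```

```bash
python3 -m creep '[[255,-0.4,0.9,0,0],[255,-0.4,0.9,0,0],[255,-0.4,0.9,0,0],[255,-0.4,0.9,0,0]]' | grep -E "pos|force"
python3 -m creep '[[255,0,0,2,0],[255,0,0,4,0],[255,0,0,5,0],[255,0,0,6,0],[255,0,0,6,0],[255,0,0,6,0]]' | grep -E "pos|force"
python3 -m creep '[[255,0,0,2,0],[255,0,0,2,0],[255,0,0,2,0]]' | grep -E "pos|force"
```

```text
tool_pos: [0.4851, -0.1626, 0.036]
contact_force: [-0.5, 0.4, -0.8]
tool_pos: [0.485, -0.1626, 0.0299]
contact_force: [-0.1, -0.5, -0.7]
tool_pos: [0.4849, -0.1625, 0.0279]
contact_force: [0.7, 0.4, -0.8]
```

```bash
python3 -m creep '[[255,0,0,2,0],[255,0,0,4,0],[255,0,0,6,0],[255,0,0,6,0]]' | grep -E "pos|force"
python3 -m creep '[[255,0,0,2,0],[255,0,0,4,0],[255,0,0,4,0]]' | grep -E "pos|force"
python3 -m creep '[[90,0,0,0,0],[90,0,0,0,0],[90,0,0,0,0],[90,0,0,-30,0],[255,1,0,-30,0],[255,1,0,-30,0],[255,1,0,-30,0],[255,1,0,-30,0],[255,1,0,-30,0],[255,1,0,-10,0],[255,1,0,-10,0],[255,1,0,-10,0]]' | grep -E "pos|force|open"
python3 -m creep '[[255,0,0,1,0],[255,0,0,2,0],[255,0,0,3,0],[255,0,0,3,0]]' | grep -E "pos|force"
python3 -m creep '[[255,0,0,1,0],[255,0,0,2,0],[255,0,0,3,0],[255,0,0,3,0]]' | grep -E "pos|force"
```

```text
tool_pos: [0.4847, -0.1624, 0.0214]
contact_force: [-0.6, -0.4, -0.6]
tool_pos: [0.4852, -0.1626, 0.0179]
contact_force: [0.6, 1.2, 0.7]
tool_pos: [0.4837, -0.1609, 0.0263]
contact_force: [0.6, -0.9, -0.1]
opening: 0.0002
tool_pos: [0.4854, -0.1617, 0.0253]
contact_force: [-0.1, -0.5, -0.7]
tool_pos: [0.4854, -0.1617, 0.022]
contact_force: [-0.9, -0.3, 0.5]
```

```bash
python3 -m creep '[[255,0,0,1,0],[255,0,0,2,0],[255,0,0,2,0]]' | grep -E "pos|force"
python3 -m creep '[[255,0,0,1,0],[255,0,0,2,0],[255,0,0,2,0]]' | grep -E "pos|force"
python3 -m creep '[[255,0,0,-40,0],[255,-42,0,-80,0],[255,-42,0,-120,0],[255,-42,0,-120,0],[255,-42,0,-120,0],[255,-42,0,-120,0],[255,-42,0,-120,0]]' | grep -E "pos|force"
python3 - <<'E'
from h import *
st();c,im,o=plates(.046);np.save("u.npy",im)
for p,a in o: print("fixture frame",(FR.T@(p-FC)*1000).round(1))
leds(im,c)
for l in("bar_handle","screw","bar"):print(l,[(np.round(d["rect"]),round(d["conf"],2)) for d in ctrl.boxes_of("wrist",l)][:3])
E
```

```text
tool_pos: [0.4854, -0.1619, 0.0203]
contact_force: [-0.1, -0.8, 2.4]
tool_pos: [0.4855, -0.1619, 0.0202]
contact_force: [-6.9, 1.3, 14.9]
tool_pos: [0.4752, -0.2017, 0.1359]
contact_force: [0.0, -0.2, -0.2]
t 54.72 tcp [ 475.2 -201.7  135.9] jaw -0.215 F [ 0.  -0.2 -0.2] T [0.028 0.028 0.031] open -0.2 q6 -0.33
plate 0.85 [260. 191.  52.  25.] [ 475.8 -207.5] 36.3 17.9 yaw -0.214
plate 0.85 [256. 233.  54.  30.] [ 465.7 -248.2] 35.9 16.8 yaw -0.213
plate 0.75 [258. 140.  55.  32.] [ 483.1 -166.4] 36.1 17.8 yaw -0.214
fixture frame [ 0.7 21.1]
fixture frame [ -0.4 -20.8]
fixture frame [-0.9 62.8]
led 28 [238.8 156.4] [ 36.  -34.6  91.6]
led 21 [240.8 205.4] [ -6.  -34.8  91.5]
led 20 [243.  249.6] [-48.  -34.6  91.5]
bar_handle [(array([369., 296., 147.,  53.]), 0.72)]
screw [(array([266.,  80.,  39.,  50.]), 0.82)]
bar [(array([212.,  68., 306., 279.]), 0.61), (array([370., 300., 147.,  45.]), 0.56)]
```

```bash
python3 - <<'E'
from h import *
d=np.load("p.npz");c={k:d[k] for k in("fx","fy","cx","cy","R","t")}
F=lambda X:FR.T@(X[:2]-FC)*1000
piv=np.array([0,-104])
def rep(n,X):
    v=F(X)-piv;print(n,F(X).round(1),"r",np.hypot(*v).round(1),"ang",np.arctan2(v[0],v[1]).round(3))
g=cv2.cvtColor(d["im"],cv2.COLOR_RGB2GRAY)
# dark pixels near pin in p image
sub=g[285:330,395:440];print((sub<45).sum())
print(sub[::3,::3].tolist())
rep("p top",p2w(c,(528/1.85+130,525/1.85+20),.08))
ct=ctrl.calibration("top");im=ctrl.get_image("top");gt=cv2.cvtColor(im,cv2.COLOR_RGB2GRAY);np.save("top2.npy",im)
print(gt[196:216,394:412].tolist())
rep("top",p2w(ct,(401.8,206.4),.071))
E
```

```text
861
[[91, 75, 43, 48, 74, 65, 69, 78, 74, 75, 78, 74, 69, 67, 89], [75, 77, 76, 71, 70, 78, 116, 154, 169, 179, 181, 181, 181, 180, 179], [174, 180, 182, 130, 107, 67, 61, 83, 182, 180, 179, 179, 179, 179, 180], [181, 181, 180, 80, 67, 115, 106, 112, 142, 180, 180, 180, 179, 180, 180], [180, 181, 163, 61, 100, 16, 16, 13, 139, 180, 180, 179, 179, 179, 179], [180, 180, 177, 115, 60, 14, 23, 15, 24, 184, 180, 180, 181, 180, 180], [180, 179, 166, 159, 127, 14, 15, 9, 18, 93, 160, 130, 117, 103, 90], [184, 178, 141, 116, 109, 64, 11, 11, 12, 16, 76, 89, 89, 88, 86], [86, 89, 87, 89, 87, 92, 6, 6, 17, 10, 20, 90, 88, 89, 89], [87, 87, 91, 90, 90, 63, 18, 13, 18, 18, 29, 51, 87, 88, 90], [86, 87, 88, 90, 24, 18, 20, 19, 18, 16, 18, 22, 52, 92, 89], [62, 95, 89, 75, 16, 18, 11, 15, 13, 12, 12, 21, 17, 15, 77], [13, 15, 18, 18, 15, 24, 22, 13, 18, 15, 20, 22, 22, 20, 13], [19, 17, 19, 9, 19, 21, 16, 19, 25, 27, 27, 25, 24, 15, 11], [17, 18, 15, 16, 15, 12, 15, 16, 13, 23, 28, 25, 14, 20, 14]]
p top [118.2 -76.8] r 121.3 ang 1.345
[[72, 70, 69, 68, 68, 71, 87, 120, 158, 187, 184, 130, 103, 10
[... 791 characters left out ...]
, 90, 85, 83, 83, 83, 82, 82, 80, 77, 79, 79, 78, 78, 73, 76, 77], [97, 92, 88, 90, 84, 85, 82, 83, 83, 83, 78, 81, 79, 77, 77, 81, 77, 76], [98, 95, 94, 92, 89, 88, 86, 84, 81, 83, 79, 84, 83, 80, 81, 78, 79, 78], [95, 95, 97, 92, 91, 91, 87, 87, 86, 85, 86, 85, 83, 79, 77, 77, 76, 79], [101, 97, 98, 98, 98, 95, 95, 90, 88, 91, 82, 86, 85, 79, 81, 81, 81, 80], [97, 99, 100, 100, 96, 94, 95, 94, 92, 92, 90, 85, 84, 83, 82, 82, 79, 78], [95, 99, 96, 98, 97, 98, 95, 96, 92, 94, 90, 89, 86, 88, 83, 76, 81, 74], [96, 93, 99, 98, 96, 97, 100, 100, 96, 95, 92, 90, 91, 89, 88, 86, 78, 59], [92, 93, 93, 96, 99, 95, 101, 97, 98, 96, 96, 94, 94, 93, 92, 86, 64, 42]]
top [122.2 -84.7] r 123.7 ang 1.414
```

```bash
cat >> h.py <<'E'
def barpose(th,lag=14.5,r=125):
    t=np.array([-np.cos(th),np.sin(th)]);q=np.array([0,-104])+r*np.array([np.sin(th),np.cos(th)])-lag*t
    yawx=FA+np.arctan2(t[1],t[0]); return fx(*q),yawx
def toolrows(poses,z):
    o=ctrl.get_obs();P=o["tool_pos"];R=Ro.from_rotvec(o["tool_rot"]).as_matrix();y0=np.arctan2(R[1,0],R[0,0])
    for (p,y) in poses:
        s=R.T@(np.array([*p,z])-P)*1000;print(s.round(1).tolist(),round(-((y-y0+np.pi)%(2*np.pi)-np.pi),3))
E
python3 - <<'E'
from h import *
st();toolrows([barpose(1.75)],.036)
c=ctrl.calibration("top");print("bottle",FR.T@(p2w(c,(462,190),.1)[:2]-FC)*1000)
d=np.load("p.npz");c={k:d[k] for k in("fx","fy","cx","cy","R","t")};v=FR.T@(p2w(c,(411.5,298),.057)[:2]-FC)*1000;print("foot",v,np.hypot(v[0],v[1]+104),np.arctan2(v[0],v[1]+104))
E
```

```text
t 55.02 tcp [ 475.8 -202.1  136.7] jaw -0.215 F [0.3 0.2 0.8] T [ 0.041 -0.017  0.022] open -0.0 q6 -0.331
[-167.1, 121.1, 100.4] 0.179
bottle [ 195.3496914  -227.17089664]
foot [124.71163067 -86.8042201 ] 125.89156314115908 1.433775983195011
```

```bash
python3 -m creep '[[255,-40,30,0,0.1],[255,-80,60,0,0.179],[255,-120,90,0,0.179],[255,-167,121,0,0.179],[255,-167,121,0,0.179],[255,-167,121,0,0.179],[255,-167,121,0,0.179],[255,-167,121,30,0.179],[255,-167,121,65,0.179],[255,-167,121,98,0.179],[255,-167,121,98,0.179],[255,-167,121,98,0.179]]'
python3 - <<'E'
from h import *
st();toolrows([barpose(t) for t in (1.75,1.65,1.55,1.45,1.35,1.25,1.15,1.05,.95,.85,.75,.65)],.036)
E
```

```text
t: 56.02
tool_pos: [0.557, -0.3891, 0.0377]
tool_rot: [-2.608, -1.741, 0.002]
contact_force: [0.6, 0.4, 0.5]
opening: 0.0001
t 56.02 tcp [ 557.  -389.1   37.7] jaw -0.394 F [0.6 0.4 0.5] T [-0.019  0.014  0.022] open 0.1 q6 -0.326
[-1.3, 1.8, 1.7] 0.001
[11.2, 2.7, 1.7] -0.099
[23.8, 2.2, 1.7] -0.199
[36.2, 0.6, 1.7] -0.299
[48.5, -2.3, 1.8] -0.399
[60.4, -6.5, 1.8] -0.499
[71.8, -11.7, 1.9] -0.599
[82.6, -18.1, 1.9] -0.699
[92.8, -25.6, 2.0] -0.799
[102.1, -34.0, 2.1] -0.899
[110.5, -43.3, 2.1] -0.999
[118.0, -53.4, 2.2] -1.099
```

```bash
python3 -m creep '[[255,5,3,1,-0.05],[255,11,3,1,-0.1],[255,24,2,1,-0.2],[255,30,1.5,1,-0.25],[255,36,0.6,1,-0.3],[255,42,-1,1,-0.35],[255,48.5,-2.3,1,-0.4],[255,54.5,-4.4,1,-0.45],[255,60.4,-6.5,1,-0.5],[255,66,-9,1,-0.55],[255,72,-12,1,-0.6],[255,72,-12,1,-0.6]]'
python3 - <<'E'
from h import *
st();toolrows([barpose(t) for t in (1.15,1.05,.95,.85,.75,.65,.55,.45,.35,.25)],.036)
EE=0
E
```

```text
t: 57.02
tool_pos: [0.5774, -0.3204, 0.0433]
tool_rot: [1.976, 2.436, 0.001]
contact_force: [0.4, 0.6, -1.5]
opening: 0.0001
t 57.02 tcp [ 577.4 -320.4   43.3] jaw 0.208 F [ 0.4  0.6 -1.5] T [0.022 0.027 0.022] open 0.1 q6 -0.827
[2.9, -3.2, 7.2] 0.002
[15.5, -2.4, 7.2] -0.098
[28.0, -2.8, 7.1] -0.198
[40.5, -4.4, 7.1] -0.298
[52.7, -7.3, 7.0] -0.398
[64.6, -11.4, 7.0] -0.498
[76.1, -16.7, 6.9] -0.598
[86.9, -23.1, 6.8] -0.698
[97.0, -30.5, 6.8] -0.798
[106.4, -38.9, 6.7] -0.898
```

```bash
python3 -m creep '[[255,3,-3,5,0],[255,9,-3,6,-0.05],[255,15.5,-2.5,6,-0.1],[255,22,-2.6,6,-0.15],[255,28,-3,6,-0.2],[255,34,-3.5,6,-0.25],[255,40.5,-4.4,6,-0.3],[255,46.6,-6,6,-0.35],[255,52.7,-7.3,6,-0.4],[255,58.6,-9.4,6,-0.45],[255,64.6,-11.4,6,-0.5],[255,64.6,-11.4,6,-0.5]]'
python3 - <<'E'
from h import *
st();toolrows([barpose(t) for t in (.65,.55,.45,.35,.25,.15,.1,.05,0,-.05)],.036)
im=ctrl.get_image("top");c=ctrl.calibration("top")
for l in("bar_handle","bar"):
  for d in ctrl.boxes_of("top",l)[:2]:
    r=d["rect"];print(l,round(d["conf"],2),np.round(r),[(FR.T@(p2w(c,u,.06)[:2]-FC)*1000).round(0).tolist() for u in((r[0],r[1]),(r[0]+r[2],r[1]+r[3]))])
E
```

```text
t: 58.02
tool_pos: [0.5509, -0.2593, 0.0339]
tool_rot: [1.317, 2.851, -0.0]
contact_force: [0.4, -0.0, 0.1]
opening: 0.0004
t 58.02 tcp [ 550.9 -259.3   33.9] jaw 0.706 F [ 0.4 -0.   0.1] T [ 0.003 -0.014  0.045] open 0.4 q6 -1.268
[-1.5, 1.4, -2.1] 0.0
[11.0, 2.2, -2.1] -0.1
[23.6, 1.8, -2.1] -0.2
[36.1, 0.1, -2.1] -0.3
[48.3, -2.8, -2.1] -0.4
[60.2, -6.9, -2.1] -0.5
[66.0, -9.4, -2.1] -0.55
[71.6, -12.2, -2.1] -0.6
[77.1, -15.3, -2.1] -0.65
[82.4, -18.6, -2.2] -0.7
bar_handle 0.43 [347. 191.  59.  66.] [[133.0, 68.0], [-11.0, -123.0]]
bar_handle 0.26 [308. 193. 101.  82.] [[104.0, 172.0], [-53.0, -138.0]]
bar 0.6 [349. 193.  58.  64.] [[130.0, 62.0], [-8.0, -123.0]]
bar 0.59 [308. 195. 100.  78.] [[98.0, 172.0], [-50.0, -134.0]]
```

```bash
python3 -m creep '[[255,5,2,-1,-0.05],[255,11,2.2,-2,-0.1],[255,17,2,-2,-0.15],[255,23.6,1.8,-2,-0.2],[255,30,1,-2,-0.25],[255,36,0,-2,-0.3],[255,42,-1.5,-2,-0.35],[255,48.3,-3,-2,-0.4],[255,54,-5,-2,-0.45],[255,60,-7,-2,-0.5],[255,60,-7,-2,-0.5],[255,60,-7,-2,-0.5]]'
python3 - <<'E'
from h import *
st();toolrows([barpose(t) for t in (.15,.1,.05,0,-.05,-.1)],.036)
E
```

```text
t: 59.17
tool_pos: [0.507, -0.2188, 0.0353]
tool_rot: [0.574, 3.088, -0.0]
contact_force: [0.3, -0.1, -0.9]
opening: -0.0001
t 59.17 tcp [ 507.  -218.8   35.3] jaw 1.203 F [ 0.3 -0.1 -0.9] T [-0.003  0.003 -0.067] open -0.1 q6 -1.746
[0.7, 0.6, -0.7] -0.002
[6.9, 1.2, -0.7] -0.052
[13.2, 1.4, -0.7] -0.102
[19.5, 1.3, -0.7] -0.152
[25.8, 0.9, -0.7] -0.202
[32.0, 0.2, -0.7] -0.252
```

```bash
python3 -m creep '[[255,5,1,0,-0.05],[255,10,1.3,0,-0.08],[255,14,1.3,0,-0.11],[255,16,1.3,0,-0.13],[255,16,1.3,0,-0.13],[255,16,1.3,0,-0.13]]'
python3 -m creep '[[255,1,0,0,0],[255,2,0,0,0],[255,2,0,0,0]]' | grep -E "pos|force"
python3 -m creep '[[255,1,0,0,0],[255,2,0,0,0],[255,2,0,0,0]]' | grep -E "pos|force"
python3 -m creep '[[255,1,0,0,0],[255,2,0,0,0],[255,2,0,0,0]]' | grep -E "pos|force"
```

```text
t: 59.67
tool_pos: [0.4925, -0.2118, 0.0351]
tool_rot: [0.371, 3.12, -0.0]
contact_force: [0.5, -0.1, -0.4]
opening: 0.0002
tool_pos: [0.492, -0.2117, 0.0352]
contact_force: [6.0, -1.4, -4.4]
tool_pos: [0.4921, -0.2118, 0.0355]
contact_force: [14.0, -3.6, -9.1]
tool_pos: [0.4921, -0.2119, 0.0358]
contact_force: [20.3, -4.4, -13.7]
```

```bash
python3 -m creep '[[255,-8,0,0,0],[255,-12,0,0,0],[255,-12,0,-30,0],[255,-12,0,-70,0],[255,-12,0,-100,0],[255,-12,0,-100,0],[120,-12,0,-100,0],[120,-12,0,-100,0],[120,-12,0,-100,0]]' 40
python3 - <<'E'
from h import *
st();go([*fx(-25,60),.135])
im=ctrl.get_image("wrist");c=ctrl.calibration("wrist");leds(im,c)
for l,z in(("screw",.079),("bar_handle",.086),("bar",.056)):
  for d in ctrl.outline_of("wrist",l)[:2]:
    p,w,h,a=rect(c,d["mask"],z);print(l,round(d["conf"],2),np.round(d["rect"]),"fixture",(FR.T@(p-FC)*1000).round(1),round(w,1),round(h,1),"ang rel fixture y",round((a-FA-np.pi/2+np.pi/2)%np.pi-np.pi/2,3))
E
```

```text
t: 61.17
tool_pos: [0.4969, -0.2123, 0.133]
tool_rot: [-0.368, -3.116, -0.002]
contact_force: [0.5, -0.5, 0.9]
opening: 0.0359
t 61.17 tcp [ 496.9 -212.3  133. ] jaw 1.335 F [ 0.5 -0.5  0.9] T [ 0.019 -0.04   0.009] open 35.9 q6 -1.877
shift [48.2 38.1 -1.8] turn 0 q6 -1.877 alt turn 0.0
led 28 [281.3 129.3] [58.6 -1.3 89.1]
led 30 [335.  128.4] [59.3 40.5 89.1]
led 28 [174.  131.5] [ 56.9 -85.1  89. ]
led 28 [227.6 130.3] [ 57.8 -43.2  89. ]
led 17 [ 22. 341.] [-145.1 -256.5   88. ]
screw 0.69 [374. 159.  46.  48.] fixture [ -2.1 100.6] 36.2 30.4 ang rel fixture y -0.75
screw 0.68 [370. 158.  54.  47.] fixture [ -2.3 100.9] 36.2 29.8 ang rel fixture y -0.748
bar_handle 0.79 [106. 161. 270.  38.] fixture [-6.7 -7.1] 186.7 24.7 ang rel fixture y -0.02
bar 0.8 [103. 166. 276.  33.] fixture [ -0.2 -11. ] 210.7 28.2 ang rel fixture y -0.007
bar 0.74 [100.  88. 320. 140.] fixture [-12.8   5.4] 244.6 106.1 ang rel fixture y 0.005
```

```bash
python3 - <<'E'
from h import *
go([*fx(0,104),.12])
E
python3 -m creep '[[120,10,35,10,-0.12],[120,19,70,10,-0.24],[120,19,106,10,-0.36],[120,19,106,10,-0.48],[120,19,106,10,-0.6],[120,19,106,10,-0.72],[120,19,106,10,-0.75],[120,19,106,10,-0.75],[120,19,106,10,-0.75],[120,19,106,10,-0.75]]'
python3 - <<'E'
from h import *
st();go([*fx(0,104),.033])
im=ctrl.get_image("wrist");c=ctrl.calibration("wrist")
for d in ctrl.outline_of("wrist","screw")[:2]:
    m=d["mask"].astype(np.uint8);cs,_=cv2.findContours(m,0,1);(x,y),r=cv2.minEnclosingCircle(max(cs,key=cv2.contourArea))
    print(round(d["conf"],2),np.round(d["rect"]),x,y,r)
g=cv2.cvtColor(im,cv2.COLOR_RGB2GRAY);np.save("w.npy",im);print(g[150:290:4,283].tolist())
print("screw top px expected",w2p(c,np.array([*fx(0,104),.079])),"r px",15/1000*c["fx"]/(.167+.12-.079+.0))
E
```

```text
shift [24.5 82.7 13.6] turn 0 q6 -1.877 alt turn 0.0
t: 62.2
tool_pos: [0.5042, -0.1055, 0.1246]
tool_rot: [0.798, -3.038, -0.001]
contact_force: [-0.1, -0.3, 0.8]
opening: 0.0453
t 62.2 tcp [ 504.2 -105.5  124.6] jaw 2.084 F [-0.1 -0.3  0.8] T [ 0.011 -0.021 -0.027] open 45.3 q6 -2.435
shift [ 20.1 -12.7  91.7] turn 0 q6 -2.435 alt turn 0.0
0.96 [246. 164.  40.  48.] 264.5 189.13043212890625 23.775442123413086
[179, 179, 179, 179, 160, 129, 132, 72, 44, 135, 149, 146, 148, 107, 66, 65, 91, 91, 92, 91, 89, 90, 91, 92, 91, 89, 91, 89, 89, 88, 87, 90, 87, 91, 88]
screw top px expected [264.7850423 193.3558328] r px 23.196860036867868
```

```bash
python3 -m creep '[[120,20,-12,0,0],[120,20,-12,0,0],[120,20,-12,40,0],[120,20,-12,40,0],[120,20,-12,40,0],[120,20,-12,40,0],[120,20,-12,40,0]]'
python3 - <<'E'
from h import *
st();go([*fx(0,104),.033])
im=ctrl.get_image("wrist");c=ctrl.calibration("wrist");o=ctrl.get_obs();P=o["tool_pos"];R=Ro.from_rotvec(o["tool_rot"]).as_matrix()
for d in ctrl.outline_of("wrist","screw")[:2]:
    x,y,w,h=d["rect"];print(round(d["conf"],2),np.round(d["rect"]));u=(x+w/2,y+h-w/2*.93)
    print(u,R.T@(p2w(c,u,.079)-P)*1000)
E
```

```text
t: 62.88
tool_pos: [0.4942, -0.1262, 0.0869]
tool_rot: [-0.799, 3.036, -0.003]
contact_force: [0.4, 0.8, -0.3]
opening: 0.0453
t 62.88 tcp [ 494.2 -126.2   86.9] jaw 2.086 F [ 0.4  0.8 -0.3] T [ 0.02  -0.031 -0.034] open 45.3 q6 -2.482
shift [ 1.4  0.6 53.9] turn 0 q6 -2.482 alt turn 0.0
0.68 [262. 209.  47.  56.]
(284.95, 242.6915) [0.75583419 1.11521706 7.97202597]
```

```bash
python3 -m creep '[[120,1.2,0.7,0,0],[120,1.2,0.7,25,0],[120,1.2,0.7,45,0],[120,1.2,0.7,53,0],[120,1.2,0.7,53,0],[120,1.2,0.7,53,0],[120,1.2,0.7,53,0]]'
python3 - <<'E'
from h import *
st();go([*fx(0,104),.033])
E
```

```text
t: 63.57
tool_pos: [0.4925, -0.1262, 0.0334]
tool_rot: [-0.799, 3.036, -0.002]
contact_force: [-0.1, -0.4, -0.5]
opening: 0.045
t 63.57 tcp [ 492.5 -126.2   33.4] jaw 2.085 F [-0.1 -0.4 -0.5] T [ 0.016 -0.014 -0.011] open 45.0 q6 -2.483
shift [-0.1 -0.3  0.4] turn 0 q6 -2.483 alt turn 0.0
```

```bash
python3 -m creep '[[255,0,0,0,0],[255,0,0,0,0],[255,0,0,0,0],[255,0,0,0,0],[255,0,0,0,0]]' 40
python3 -c "
from h import *
st()"
python3 -m creep '[[255,0,0,0,0.1],[255,0,0,0,0.2],[255,0,0,0,0.3],[255,0,0,0,0.4],[255,0,0,0,0.5],[255,0,0,0,0.6],[255,0,0,0,0.6]]'
python3 -c "
from h import *
st()"
```

```text
t: 63.98
tool_pos: [0.4928, -0.1265, 0.0337]
tool_rot: [-0.799, 3.036, -0.003]
contact_force: [-0.1, -1.0, 6.5]
opening: 0.0282
t 63.98 tcp [ 492.8 -126.5   33.7] jaw 2.086 F [-0.1 -1.   6.5] T [-0.12   0.075  0.019] open 28.2 q6 -2.483
t: 64.57
tool_pos: [0.4927, -0.126, 0.0335]
tool_rot: [0.139, 3.136, -0.001]
contact_force: [-0.7, 1.2, 5.8]
opening: 0.0284
t 64.57 tcp [ 492.7 -126.    33.5] jaw 1.482 F [-0.7  1.2  5.8] T [0.078 0.082 0.048] open 28.4 q6 -1.879
```

```bash
python3 -m creep '[[255,0,0,0.1,0.1],[255,0,0,0.1,0.2],[255,0,0,0.1,0.3],[255,0,0,0.2,0.4],[255,0,0,0.2,0.5],[255,0,0,0.2,0.6],[255,0,0,0.2,0.7],[255,0,0,0.3,0.8],[255,0,0,0.3,0.9],[255,0,0,0.3,1.0],[255,0,0,0.4,1.1],[255,0,0,0.4,1.1]]' >/dev/null
python3 -c "
from h import *
st()"
python3 -m creep '[[255,0,0,0.1,0.1],[255,0,0,0.1,0.2],[255,0,0,0.1,0.3],[255,0,0,0.2,0.4],[255,0,0,0.2,0.5],[255,0,0,0.2,0.6],[255,0,0,0.2,0.7],[255,0,0,0.3,0.8],[255,0,0,0.3,0.9],[255,0,0,0.3,0.9]]' > /dev/null
python3 -c "
from h import *
st()"
```

```text
t 65.57 tcp [ 493.2 -125.4   33.2] jaw 0.382 F [1.5 3.5 5.1] T [ 0.46  -0.198  0.008] open 28.9 q6 -0.78
t 66.4 tcp [ 493.8 -125.4   32.9] jaw -0.517 F [4.  3.3 4.4] T [ 0.528 -0.702 -0.   ] open 28.4 q6 0.119
```

```bash
cat > t.py <<'E'
from station import ctrl
o=ctrl.get_obs();print("Tz",round(o["wrist_torque"][2],3),"F",o["contact_force"].round(1),"q6",round(o["q"][5],3))
E
python3 -m creep '[[255,0.4,0.1,0,0],[255,0.8,0.2,0,0],[255,0.8,0.2,0,0]]'>/dev/null; python3 t.py
python3 -m creep '[[255,0,0,0,0.1],[255,0,0,0.1,0.2]]'>/dev/null; python3 t.py
python3 -m creep '[[255,0,0,0,0.1],[255,0,0,0,0.15]]'>/dev/null; python3 t.py
python3 -m creep '[[255,0,0,0,0.1]]'>/dev/null; python3 t.py
python3 -m creep '[[255,0,0,0,0.1]]'>/dev/null; python3 t.py
python3 -m creep '[[255,0,0,0,0]]'>/dev/null; python3 t.py
```

```text
Tz 0.011 F [2.4 1.8 5.9] q6 0.117
Tz 0.066 F [3.4 1.5 5.3] q6 0.322
Tz 0.037 F [4.3 0.7 4.3] q6 0.471
Tz 0.078 F [5.4 1.  4.8] q6 0.57
Tz 0.027 F [4.9 0.5 3.4] q6 0.672
Tz -0.01 F [4.7 0.8 5.5] q6 0.669
```

```bash
cat >> t.py <<'E'
import sys
sys.exit(o["wrist_torque"][2]>0.13)
E
c(){ python3 t.py; }
python3 -m creep '[[255,0.2,0.5,0,0.1]]'>/dev/null; c &&
python3 -m creep '[[255,0,0,0,0.1]]'>/dev/null && c &&
python3 -m creep '[[255,0,0,0,0.1]]'>/dev/null && c &&
python3 -m creep '[[255,0,0,0,0.1]]'>/dev/null && c &&
python3 -m creep '[[255,0,0,0,0.1]]'>/dev/null && c &&
python3 -m creep '[[255,0,0,0,0.1]]'>/dev/null && c &&
python3 -m creep '[[255,0,0,0,0.1]]'>/dev/null && c &&
python3 -m creep '[[255,0,0,0,0.1]]'>/dev/null && c &&
python3 -m creep '[[255,0,0,0,0.1]]'>/dev/null && c &&
python3 -m creep '[[255,0,0,0,0.1]]'>/dev/null && c &&
python3 -m creep '[[255,0,0,0,0.1]]'>/dev/null && c &&
python3 -m creep '[[255,0,0,0,0.1]]'>/dev/null && c &&
python3 -m creep '[[255,0,0,0,0.1]]'>/dev/null && c
python3 -m creep '[[255,0,0,0,0]]'>/dev/null; c;python3 -m creep '[[255,0,0,0,0]]'>/dev/null; c
```

```text
Tz 0.062 F [2.9 2.7 6.4] q6 0.766
Tz -0.009 F [3.7 1.3 6.1] q6 0.767
Tz 0.039 F [3.4 1.6 7.3] q6 0.765False
False
False
```

```bash
sed -i 's/sys.exit(\(.*\))$/sys.exit(int(\1))/' t.py
c(){ python3 t.py; }
python3 -m creep '[[255,0,0,0,0.1]]'>/dev/null && c &&
python3 -m creep '[[255,0,0,0,0.1]]'>/dev/null && c &&
python3 -m creep '[[255,0,0,0,0.1]]'>/dev/null && c &&
python3 -m creep '[[255,0,0,0,0.1]]'>/dev/null && c &&
python3 -m creep '[[255,0,0,0,0.1]]'>/dev/null && c &&
python3 -m creep '[[255,0,0,0,0.1]]'>/dev/null && c &&
python3 -m creep '[[255,0,0,0,0.1]]'>/dev/null && c &&
python3 -m creep '[[255,0,0,0,0.1]]'>/dev/null && c &&
python3 -m creep '[[255,0,0,0,0.1]]'>/dev/null && c &&
python3 -m creep '[[255,0,0,0,0.1]]'>/dev/null && c &&
python3 -m creep '[[255,0,0,0,0.1]]'>/dev/null && c &&
python3 -m creep '[[255,0,0,0,0.1]]'>/dev/null && c
python3 -m creep '[[255,0,0,0,0]]'>/dev/null; c;python3 -m creep '[[255,0,0,0,0]]'>/dev/null; c
```

```text
Tz 0.001 F [3.3 0.8 5.4] q6 0.866
Tz 0.072 F [4.  1.3 5.5] q6 0.969
Tz 0.024 F [5.3 0.  6. ] q6 1.069
Tz 0.051 F [4.7 0.5 5.7] q6 1.169
Tz 0.015 F [4.9 0.1 5.5] q6 1.269
Tz 0.101 F [ 4.2 -1.   4.5] q6 1.369
Tz 0.089 F [ 4.3 -0.2  4.5] q6 1.469
Tz 0.052 F [ 4.4 -0.5  4.4] q6 1.569
Tz 0.089 F [ 4.2 -1.3  4.6] q6 1.669
Tz 0.094 F [ 4.6 -1.8  4.1] q6 1.769
Tz 0.092 F [ 4.  -2.5  2.9] q6 1.869
Tz 0.13 F [ 3.8 -1.6  3.2] q6 1.969
Tz 0.129 F [ 4.4 -1.2  4.2] q6 1.966
Tz 0.154 F [ 4.8 -3.1  4.3] q6 1.963
```

```bash
c(){ python3 t.py; }
python3 -m creep '[[255,0,0,0,0.05]]'>/dev/null; c
python3 -m creep '[[255,0,0,0,0]]'>/dev/null; c;python3 -m creep '[[255,0,0,0,0]]'>/dev/null; c; python3 -m creep '[[255,0,0,0,0]]'>/dev/null; c
```

```text
Tz 0.213 F [ 5.1 -2.8  5.1] q6 2.014
Tz 0.093 F [ 4.6 -3.3  5.2] q6 2.014
Tz 0.179 F [ 4.4 -2.5  5.1] q6 2.013
Tz 0.121 F [ 4.9 -3.4  5.4] q6 2.013
```

```bash
c(){ python3 t.py; }
python3 -m creep '[[255,0,0,0,0.05]]'>/dev/null; c
for i in 1 2 3 4; do python3 -m creep '[[255,0,0,0,0]]'>/dev/null; c; done
```

```text
Tz 0.208 F [ 4.1 -2.1  5.1] q6 2.063
Tz 0.198 F [ 5.  -3.5  5.2] q6 2.064
Tz 0.162 F [ 4.7 -3.1  4.5] q6 2.063
Tz 0.207 F [ 4.8 -3.1  5. ] q6 2.063
Tz 0.187 F [ 4.3 -2.6  4.2] q6 2.063
```

```bash
python3 -m creep '[[120,0,0,0,0],[120,0,0,0,0],[120,0,0,0,0],[120,0,0,-20,0],[120,0,0,-60,0],[120,0,0,-100,0],[120,0,0,-130,0],[120,0,0,-130,0],[120,0,0,-130,0]]'
python3 - <<'E'
from h import *
st();toolrows([(np.array([.48,-.20]),FA+np.pi/2)],.17)
E
```

```text
t: 70.15
tool_pos: [0.4931, -0.1258, 0.1628]
tool_rot: [-2.834, 1.356, -0.004]
contact_force: [0.0, 0.5, 0.3]
opening: 0.0452
t 70.15 tcp [ 493.1 -125.8  162.8] jaw -2.463 F [0.  0.5 0.3] T [0.001 0.004 0.033] open 45.2 q6 2.067
[49.6, 56.8, -7.1] -2.248
```

```bash
python3 -m creep '[[120,50,57,-7,-0.12],[120,50,57,-7,-0.24],[120,50,57,-7,-0.36],[120,50,57,-7,-0.48],[120,50,57,-7,-0.6],[120,50,57,-7,-0.72],[120,50,57,-7,-0.84],[120,50,57,-7,-0.96],[120,50,57,-7,-1.08],[120,50,57,-7,-1.2],[120,50,57,-7,-1.32],[120,50,57,-7,-1.44]]' >/dev/null
python3 -m creep '[[120,0,0,0,-0.12],[120,0,0,0,-0.24],[120,0,0,0,-0.36],[120,0,0,0,-0.48],[120,0,0,0,-0.6],[120,0,0,0,-0.72],[120,0,0,0,-0.81],[120,0,0,0,-0.81],[120,0,0,0,-0.81],[120,0,0,0,-0.81]]' >/dev/null
python3 - <<'E'
from h import *
st()
im=ctrl.get_image("wrist");c=ctrl.calibration("wrist")
for l,z in(("screw",.078),("bar",.056),("module0",.046)):
  for d in ctrl.outline_of("wrist",l)[:4]:
    p,w,h,a=rect(c,d["mask"],z);print(l,round(d["conf"],2),np.round(d["rect"]),"fixture",(FR.T@(p-FC)*1000).round(1),round(w,1),round(h,1),"ang",round((a-FA)%np.pi-np.pi/2,3))
cv2.imwrite("pics/z.png",im[:,:,::-1])
ctrl.get_image("top");ct=ctrl.calibration("top")
for l,z in(("choke",.026),("loupe",.03),("module0",.05)):
  for d in ctrl.boxes_of("top",l): r=d["rect"];print(l,round(d["conf"],2),np.round(r),p2w(ct,(r[0]+r[2]/2,r[1]+r[3]/2),z).round(3))
E
```

```text
t 71.98 tcp [ 478.5 -199.7  166.5] jaw -0.216 F [-0.1 -0.1 -0. ] T [-0.032 -0.033  0.073] open 45.3 q6 -0.323
screw 0.72 [263.  88.  38.  41.] fixture [  1.4 103.3] 28.5 28.3 ang -0.0
bar 0.37 [260.  86.  44.  43.] fixture [  1.3 102.8] 32.4 31.7 ang 1.571
module0 0.78 [254. 135.  56.  34.] fixture [-15.9  63.9] 27.1 15.4 ang -0.011
module0 0.75 [256. 223.  49.  25.] fixture [-15.8 -19. ] 26.9 13.7 ang 0.001
module0 0.7 [263.  86.  37.  40.] fixture [  1.3 102.5] 31.8 31.2 ang 1.571
module0 0.65 [260. 183.  48.  28.] fixture [17.7 22.2] 26.8 13.0 ang 0.024
choke 0.55 [202. 216.   9.  14.] [0.524 0.2   0.026]
loupe 0.55 [192. 146.  14.  17.] [0.724 0.23  0.03 ]
```

```bash
python3 -c "
from station import ctrl
print(ctrl.finish_job())"
```

```text
the job is handed in; nothing more can be done
None
```

I put all three modules on the turntable into sockets 1, 2 and 3, closed the hold-down bar to its stop and tightened the thumbscrew until it seated. The job is handed in; the robot clock read about 72 s of the 210 s allowed.

**Modules:** Each one met a rigid stop when pushed at a height that puts its top 46 mm above the bench, which is fully home. The last wrist view before the bar was closed showed them at fixture y ≈ −21, 21 and 63 mm, lying straight.

**First attempt failed:** The first module tilted and wedged in socket 2. I took it out, laid it flat on the bench, gripped it by its short ends and inserted it again. I worked from a measured fingertip position about 26 mm behind the reported TCP, because the first grasp at the stated position missed.

**Bar:** It hit a rigid stop and I pushed to about 20 N there. The wrist view measured it at about −0.01 rad.

**Thumbscrew:** I turned it about 4.5 rad. Near the end the resistance held at about 0.19 N m and rose 0.9 N m per rad, which is the seated behaviour. That puts the strain at about 0.2 rad at most, under the 0.4 limit, and I then let go.

**Not confirmed:**
- In the final view the network did not clearly find the bar itself. The module halves visible on either side of it are consistent with it lying straight.
- I never felt the expected 2 to 6 N of contact-strip resistance while pushing modules 2 and 3 in.
- The choke is still on the turntable and the loupe has not moved. I did not check the other bystanders again.

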